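# Drive a clamp link's proud pin home with the inclined spring press

## Task

On the table lie two clamp links: take the one whose pin still stands proud and seat its big boss in the press's nest, with its arm pointing down the sloping bed. Draw the hammer back by its knob until the sear catches and let go, then press the sear's thumb pad so that the hammer fires and drives the pin home. Lay the link flat in the tray next to the finished one, with the hammer left fired, and leave the finished link, the link without a pin and everything else on the table where they are.

Things in the scene. Friction and masses are not known exactly. Their poses are not given: they have to be found in the camera images.
- link: Clamp link to work on: aluminium, 0.13 to 0.21 kg, lying flat on its two bosses. Origin: centre of the underside of the big boss (30 mm diameter, 20 mm tall), z up. The arm runs along -x: a web 12 mm wide (along y) and 7 to 19 mm above the underside, from x = -15 to -90 mm; grip it across. An 8 mm steel pin stands out of the top of the big boss; only this link has a proud pin.
- link_eye (a point): Centre of the underside of that link's small boss (20 mm diameter, 20 mm tall), 100 mm along -x from the link's origin.
- pin (a joint): How far the pin has been driven into the big boss (m): 0 to 0.001 at the start, when it stands 5 to 6 mm proud; 0.006 when home and flush. A tight fit: it moves only under some 12 N and stays where it is.
- pin_top (a point): Middle of the top of that pin, 25 to 26 mm above the link's underside at the start, 20 mm when home.
- link_bare: A link of the same shape and size with an empty pin hole in its big boss, lying on the table; the two links may have either of the two places. Same origin and axes. Not to be disturbed.
- link_finished: A third link of the same shape, its pin already flush, lying in the tray along the tray's x, on its +y side. Same origin and axes. Not to be disturbed.
- press_bed: Sloping bed of the spring press, fixed. Origin: centre of the nest on the bed's top face (z = 0), 90 mm above the table. z: the bed's normal and the hammer's line of travel, 30 degrees from vertical, leaning to the front; x points up the slope to the column; y is level. The flat bed spans x = -118 to 104, y = -45 to 45 mm. A seated link has its axes parallel to these, its arm down the slope.
- nest (a point): Centre of the nest's floor. The nest is a shallow square, 34 x 34 mm, open above: side and back stops 6 mm high, front ledge 4 mm high (x = -24 to -17 mm of the bed's frame), over which the link's web passes. The big boss has 2 mm play each way and settles down the slope against the ledge; the small boss rests on the bed.
- hammer_face (a point): Middle of the hammer's flat striking face (18 mm diameter), on the bed's z axis, 38 mm above the bed at rest; moves with the hammer. The guide round it has its underside 46 mm above the bed and reaches from x = -18 mm back to the column, so the boss must come in from the front, low over the ledge.
- hammer (a joint): Hammer travel along the bed's z (m). 0: at rest, hanging on its spring; it must be drawn past 0.047 for the sear to drop in under its collar, and stops at 0.050; let go, it is held at 0.045 (cocked). When fired it strikes down to -0.018 and swings back to rest at 0 (within 1 mm). The pull grows evenly to about 20 N.
- hammer_knob (a point): Middle of the black pull knob on top of the hammer rod: 29 mm diameter, 22 mm tall along the bed's z, on the bed's z axis, 190 mm above the bed at rest; moves with the hammer. 9 mm below its underside is the top of the spring barrel (radius 23 mm, down to 126 mm above the bed).
- sear (a joint): Turn of the sear lever (rad): 0 where it rests and catches, held by a light spring; it frees the hammer at about 0.2 and stops at 0.42.
- sear_pad (a point): Middle of the top of the sear's black thumb pad (22 x 22 mm), in the bed's frame at x = 0, y = 79, z = 99 mm at rest. Pressed along the bed's -z by about 12 mm, with about 6 N, it frees the cocked hammer; 24 mm is the stop.
- press: The whole press, fixed to the table. Origin: on the table under the nest's centre; z up, x level to the back. Base 230 x 130 mm. Column at x = 50 to 82, y = -23 to 23 mm of the bed's frame, up to 180 mm above the bed.
- tray: Shallow aluminium tray, fixed, 180 x 146 x 22 mm (x, y, z), walls and floor 4 mm. Origin: centre of its underside. The free room is on its -y side.
- weight_0: Small cream-coloured weight with a knob, 32 mm diameter, 34 mm tall. Origin: centre of its underside. Loose; not to be disturbed.
- elbow_fitting: Cream elbow fitting, 32 x 34 x 18 mm. Origin: centre of its underside. Loose; not to be disturbed.
- bottle_ipa: White squeeze bottle, 66 mm diameter, 158 mm tall. Origin: centre of its underside. Loose; not to be disturbed.
Things that resemble listed ones, but are neither listed nor needed, are in the scene too. Leave any purple look-alike of the link alone.

How it is judged (in metres and radians):
On the way, in this order (a step that is already met when the one before it is completed fails the run):
1. the link with the proud pin lies seated in the nest, let go, its pin still proud and the hammer at rest (distance between link and nest below 0.006 m and angle between the z axis of link and the z axis of press_bed, either way round below 0.07 rad and angle between the x axis of link and the x axis of press_bed, either way round below 0.25 rad and value of joint pin below 0.003 m and contact force between the fingers and link below 0.3 N and value of joint hammer below 0.01 m), for 0.2 s.
2. the hammer is cocked: held by the sear alone, with the link seated and its pin still proud (distance between link and nest below 0.006 m and angle between the z axis of link and the z axis of press_bed, either way round below 0.07 rad and angle between the x axis of link and the x axis of press_bed, either way round below 0.25 rad and value of joint pin below 0.003 m and contact force between the fingers and hammer below 0.3 N and value of joint hammer above 0.04 m), for 0.3 s.
3. the hammer has been fired and has driven the pin home in the seated link, nobody holding the link or the hammer (distance between link and nest below 0.006 m and angle between the z axis of link and the z axis of press_bed, either way round below 0.07 rad and angle between the x axis of link and the x axis of press_bed, either way round below 0.25 rad and value of joint pin above 0.0048 m and contact force between the fingers and link below 0.3 N and contact force between the fingers and hammer below 0.3 N and value of joint hammer below 0.012 m), for 0.1 s.
At the end, for the whole second after the job is handed in: The pin is driven home (at least 4.8 of 6 mm), the link lies flat (within 0.12 rad) and still inside the tray on its floor, the hammer is fired and back at rest, and the finished link and the link without a pin lie within 30 mm of where they started (value of joint pin above 0.0048 m and x of link in the frame of tray between -0.078 and 0.078 m and y of link in the frame of tray between -0.062 and 0.062 m and x of link_eye in the frame of tray between -0.08 and 0.08 m and y of link_eye in the frame of tray between -0.065 and 0.065 m and z of link in the frame of tray below 0.009 m and angle between link's own z axis and vertical below 0.12 rad and value of joint hammer below 0.008 m and linear speed of link below 0.02 m/s and distance of each of link_finished, link_bare from where it was at the start of the episode below 0.03 m); the robot touches nothing.
It fails at once if the finished link or the link without a pin is shifted by 30 mm or more (distance of any of link_finished, link_bare from where it was at the start of the episode above 0.03 m).
It fails at once if another thing on the table is shifted by 30 mm or more (distance of any of weight_0, elbow_fitting, bottle_ipa from where it was at the start of the episode above 0.03 m).
It also fails if it takes over 67 s, if anything falls off the work surface, if the arm or the gripper's body presses on something with over 40 N, if the wrist force passes 120 N, or if a joint passes its speed limit or range.

## Robot

A 6-joint arm with a two-finger parallel gripper is mounted at the origin on a cart in front of the work surface, level with it; the furniture and walls round the work are solid. World frame = base frame: x ahead of the robot, y to its left, z up, the work surface at z = 0. Lengths are in mm, angles in rad, forces in N, time in s.
With the tool pointing down it reaches from about 350 to 975 mm from the base axis. Payload 7.1 kg.
Tool frame: the origin (TCP) lies at the very end of the fingers, on their centre line; the grasp point (between the pads) lies 19 mm behind it; y points along the fingers, z is the direction in which the jaws open and shut, and the axes are right-handed (so a half turn about y gives the same grasp; the last joint's range is limited). The gripper opens to 88 mm and grips with 3 to 60 N. Pads are 20 mm wide; open, the fingers measure 115 mm over their backs; the gripper's body (75 mm by 178 mm) begins 61 mm behind the grasp point.
Start: joints at [-1.213, 0.423, 1.63, -0, 1.089, -0.019], TCP at [229.983, -581.13, 222.675] pointing down, gripper open.
Joint ranges: [-3, 3], [-0.9, 2.11], [0.09, 2.58], [-1.31, 4.45], [0.11, 2.69], [-2.54, 2.54]. Speed limits (rad/s): [2.39, 2.39, 3.01, 3.14, 3.14, 3.14].

## Interface

Orientations are given as a rotation vector (axis times angle).
In Python, from workcell import ctrl gives the robot as it stands.
- The arm moves only by the shell command python3 -m jog 'ROWS'. ROWS is JSON, a list of rows, each a list of 3 entries, a list of its own where there are three numbers: the opening, from 0 (shut) to 1 (fully open), then the shift along the tool's x, y, z in cm, then the turn, a rotation vector about the tool's x, y, z in rad. In form: [[claw, [dx, dy, dz], [wx, wy, wz]], ...]. A call has 1 to 8 rows; each row is the pose to reach, as a shift and turn from the pose commanded when the call began, along the tool's axes at that moment; what a row does not reach only later rows make up. A row lasts 1/10 s, in which the tool goes at most 50 mm and 8.59 degrees, less where a joint would pass 70% of its speed; a pose out of reach is approached as far as the arm can. A call with a gripper value outside its range is refused whole. The fingers move at their own pace and stop on an object; the grip force is fixed at half the most. Time passes only in rows, so rows that repeat a pose let the fingers close. It gives the time, the measured TCP pose, the force and the opening at its end, in the units of the state.
- ctrl.get_obs(): the state, without advancing time (a new reading comes with each control period).
- ctrl.get_image(name): name is "scene" or "top" or "wrist"; returns a dict with "color" (384x512x3 uint8, red, green, blue), "z_map" (384x512 float32, mm along the optical axis (not along the pixel's ray), 0 where there is no reading), "fx", "fy", "cx", "cy" (pixels), "pose" (4x4, takes a point from camera to world coordinates). Camera axes: x right, y down, z forward; pixel columns grow to the right and rows downward; lengths in mm; the calibration is good to about 2 mm. A picture is of the moment at which its call begins.
- ctrl.close_job(): hands the job in, once; it reports no verdict.
The state is a dict: "t": time; "qpos": joint angles; "qvel": joint speeds; "joint_torque": joint torques, N m; "ee_pos": TCP position; "orientation": TCP orientation; "ft_force": force on the tool from outside, world axes, zero at the start; "moment": the same for the moment, N m; "width": finger opening in mm.
Only numpy, scipy, OpenCV 4.12 (cv2) and the standard library are available. Lean on these libraries where they do the work, as an engineer would, in place of code of your own. Each camera call takes 0.05 s, during which the arm holds its last target.

## Working session

There is one attempt and no reset: what is moved stays moved. The work goes in short steps, Python scripts to look and compute and a shell command to move; the robot and the scene stay as the last step left them, time stands still between calls to the robot, and variables do not carry over. Pictures are saved under pics/ and viewed, and the job is handed in when it is done.

```bash
ls; mkdir -p pics
python3 - <<'E'
from workcell import ctrl
import cv2,numpy as np
o=ctrl.get_obs()
for k,v in o.items(): print(k,np.round(v,4))
for n in ["scene","top","wrist"]:
    im=ctrl.get_image(n)
    np.savez(f"{n}0.npz",**im)
    cv2.imwrite(f"pics/{n}0.png",cv2.resize(im["color"][:,:,::-1],(800,600),interpolation=cv2.INTER_CUBIC))
    print(n,im["fx"],im["fy"],im["cx"],im["cy"]);print(np.round(im["pose"],3))
E
```

```text
pics
t 0.0
qpos [-1.213   0.4238  1.6307 -0.      1.0886 -0.019 ]
qvel [ 0.0005  0.0002  0.     -0.      0.0001  0.0001]
joint_torque [ 1.3000e-03 -5.4462e+01 -2.7367e+01  6.4400e-02  2.2900e-02 -1.0000e-04]
ee_pos [ 229.7773 -580.646   221.9043]
orientation [-0.3846  2.017  -2.014 ]
ft_force [ 0.1309 -0.8383  0.0436]
moment [0.0215 0.0201 0.0131]
width 87.9342
scene 433.7985098235588 433.7985098235588 258.5248861042595 193.01627732923842
[[-7.050000e-01 -4.810000e-01  5.210000e-01 -1.825310e+02]
 [-7.090000e-01  4.980000e-01 -4.990000e-01  7.242230e+02]
 [-1.900000e-02 -7.210000e-01 -6.920000e-01  1.095775e+03]
 [ 0.000000e+00  0.000000e+00  0.000000e+00  1.000000e+00]]
top 487.23980034996634 487.23980034996634 247.43479155753428 191.83030052023986
[[-2.570000e-01 -8.730000e-01  4.140000e-01 -1.641380e+02]
 [-9.660000e-01  2.310000e-01 -1.120000e-01  2.054420e+02]
 [ 2.000000e-03 -4.290000e-01 -9.030000e-01  1.720242e+03]
 [ 0.000000e+00  0.000000e+00  0.000000e+00  1.000000e+00]]
wrist 292.9300184838444 292.9300184838444 254.87901501631094 191.53516393885138
[[ 3.69000e-01 -8.93000e-01 -2.57000e-01  2.99548e+02]
 [-9.30000e-01 -3.54000e-01 -1.01000e-01 -5.53046e+02]
 [-1.00000e-03  2.77000e-01 -9.61000e-01  3.82592e+02]
 [ 0.00000e+00  0.00000e+00  0.00000e+00  1.00000e+00]]
```

View pics/scene0.png

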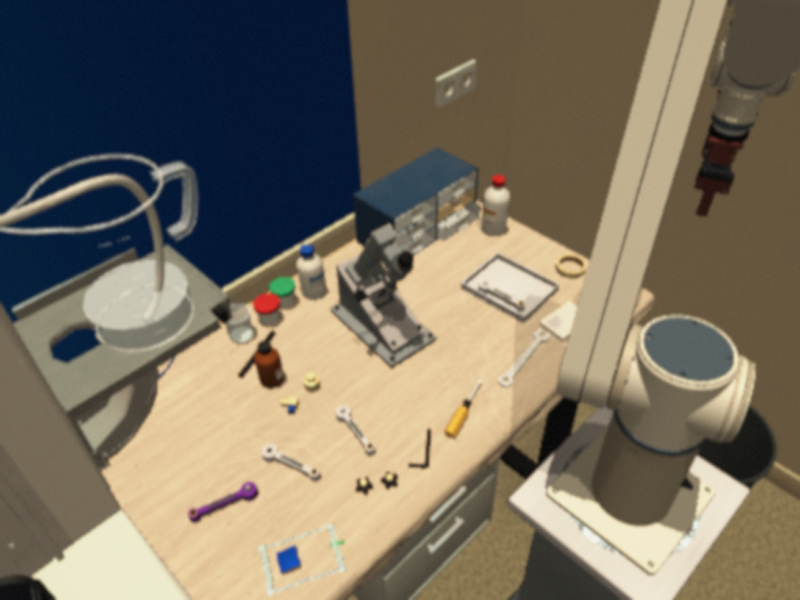

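View pics/top0.png

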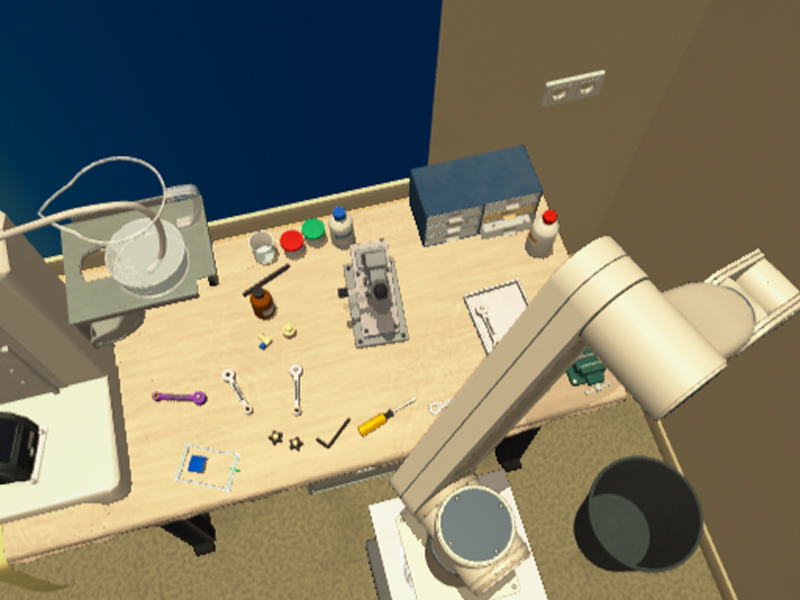

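View pics/wrist0.png

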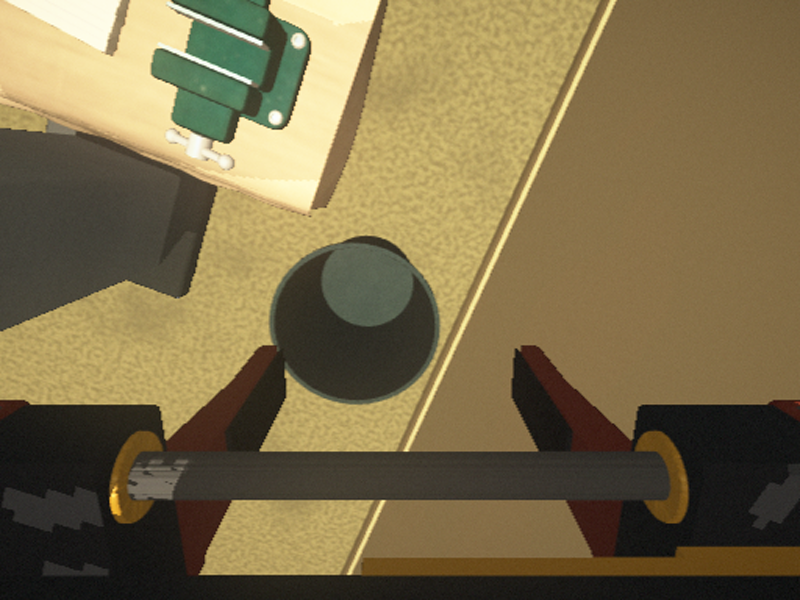

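Both views show the press at scene (385,300) and top (375,295), the tray at scene (510,287), and two links at top (237,390) and (297,390), with the purple look-alike to their left. I'll enlarge these areas.

```bash
cat > h.py <<'E'
import numpy as np,cv2
from scipy.spatial.transform import Rotation as R
def load(n): return dict(np.load(n+".npz"))
def crop(im,x0,y0,x1,y1,f,out):
    c=im["color"][y0:y1,x0:x1,::-1]
    cv2.imwrite("pics/"+out,cv2.resize(c,None,fx=f,fy=f,interpolation=cv2.INTER_CUBIC))
def ray(im,u,v):
    d=np.array([(u-im["cx"])/im["fx"],(v-im["cy"])/im["fy"],1.0]); P=im["pose"]
    return P[:3,3],P[:3,:3]@d
def pt(im,u,v,w=1):
    z=im["z_map"][int(round(v))-w:int(round(v))+w+1,int(round(u))-w:int(round(u))+w+1]; z=np.median(z[z>0])
    o,d=ray(im,u,v); return o+d*z
def atz(im,u,v,h):
    o,d=ray(im,u,v); return o+d*(h-o[2])/d[2]
def proj(im,p):
    P=im["pose"]; q=P[:3,:3].T@(np.asarray(p)-P[:3,3]); return im["fx"]*q[0]/q[2]+im["cx"],im["fy"]*q[1]/q[2]+im["cy"]
def tri(a,b):
    # a,b=(im,u,v)
    o1,d1=ray(*a);o2,d2=ray(*b)
    s=np.linalg.lstsq(np.c_[d1,-d2],o2-o1,rcond=None)[0]
    p,q=o1+d1*s[0],o2+d2*s[1]; return (p+q)/2,np.linalg.norm(p-q)
def cloud(im):
    v,u=np.mgrid[0:384,0:512]; z=im["z_map"]; m=z>0
    d=np.stack([(u-im["cx"])/im["fx"]*z,(v-im["cy"])/im["fy"]*z,z],-1)
    return d@im["pose"][:3,:3].T+im["pose"][:3,3],m
E
python3 - <<'E'
from h import *
t=load("top0");s=load("scene0")
crop(t,80,220,220,310,5,"t_links.png")
crop(s,110,230,270,320,5,"s_links.png")
crop(t,200,140,360,240,5,"t_press.png")
crop(s,200,120,360,240,5,"s_press.png")
E
```

```text
(no output)
```

View pics/t_links.png

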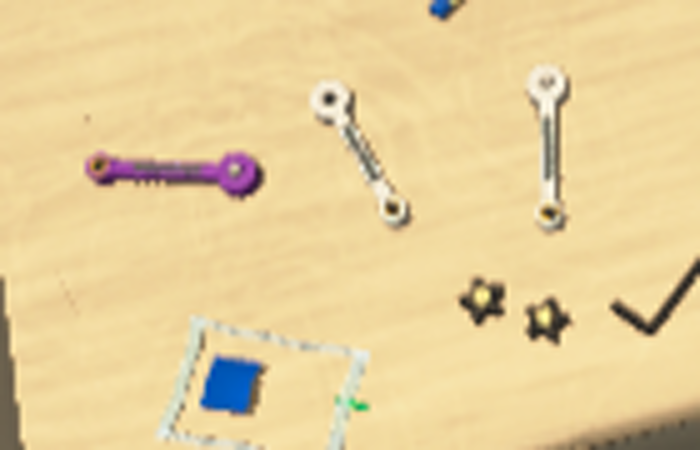

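View pics/s_links.png

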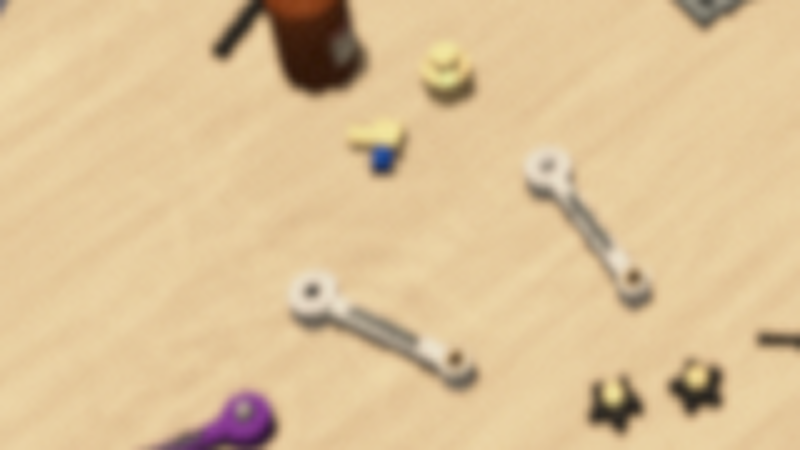

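View pics/t_press.png

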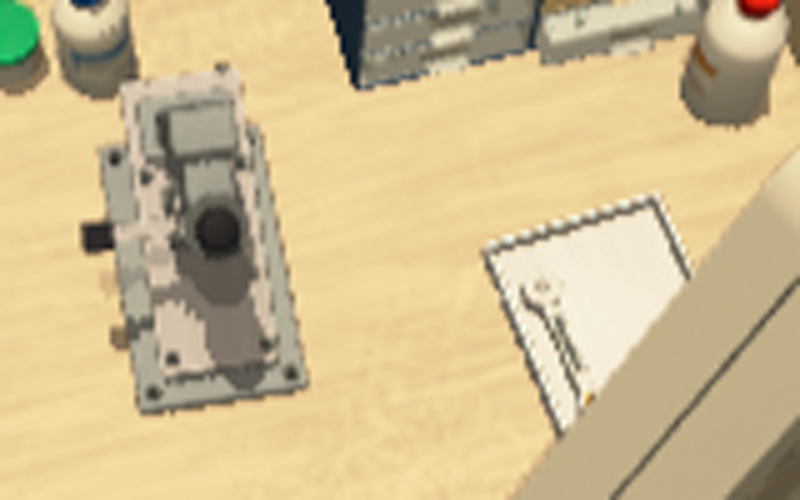

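View pics/s_press.png

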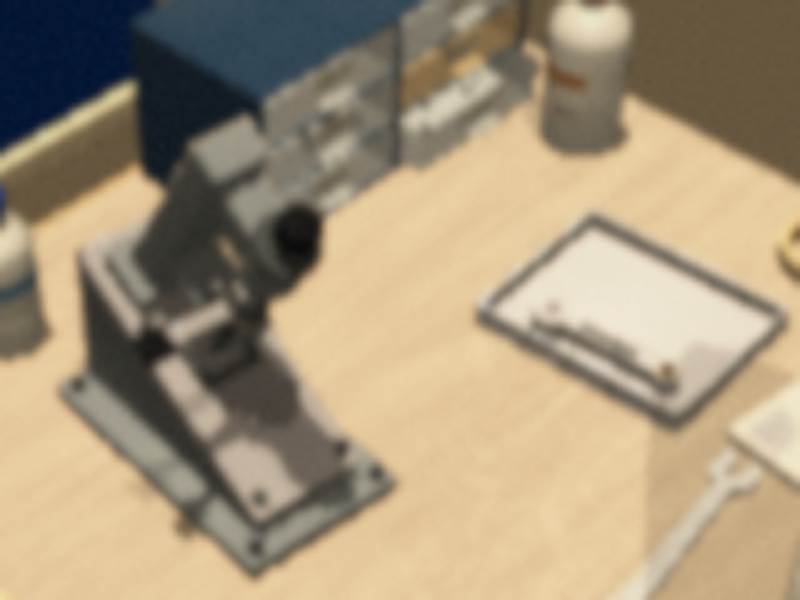

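The right-hand link (top crop big boss at (547,85)) has a light grey pin in its boss. The left one (330,100) has a dark hole. Next I'll compute positions.

Run:
```python
from h import *
np.set_printoptions(precision=1,suppress=True)
t=load("top0");s=load("scene0")
T=lambda u,v:(t,80+u/5,220+v/5)
S=lambda u,v:(s,110+u/5,230+v/5)
for n,a,b in [("Rbig",T(547,85),S(548,168)),("Rsm",T(549,213),S(633,280)),("Lbig",T(329,99),S(312,293)),("Lsm",T(394,209),S(457,359))]:
    p,e=tri(a,b); print(n,"tri",p,e,"top z20",atz(*a,20),"scene z20",atz(*b,20),"dep",pt(*a,w=0),pt(*b,w=0))
T=lambda u,v:(t,200+u/5,140+v/5)
S=lambda u,v:(s,200+u/5,120+v/5)
# knob top centre, bed front corners, base front corners, tray
print("knob",tri(T(217,229),S(299,238)), pt(*T(217,229)),pt(*S(299,235)))
for n,a in [("basefl",T(140,411)),("basefr",T(307,386)),("basebl",T(101,150)),("baseSc f",S(257,573)),("baseSc r",S(395,484)),("baseSc l",S(62,388))]:
    print(n,atz(*a,10))
print("tray",[atz(*T(485,250),22),atz(*T(655,196),22),atz(*S(480,312),22),atz(*S(594,214),22),atz(*S(787,317),22),atz(*S(677,422),22)])
print("fin",[atz(*T(541,293),24),atz(*T(589,398),24),atz(*S(551,314),24),atz(*S(668,372),24)])
print("pad",tri(T(98,236),S(152,345)),pt(*T(98,236)),pt(*S(152,345)))
```

```text
Rbig tri [494.6 249.6  13.7] 0.7452226131995395 top z20 [491.8 249.3  20. ] scene z20 [491.  252.5  20. ] dep [490.6 249.2  23. ] [492.3 251.6  17.9]
Rsm tri [397.3 268.5  13.9] 0.041863781640929694 top z20 [395.3 268.3  20. ] scene z20 [394.  271.1  20. ] dep [394.2 268.2  23.3] [395.6 269.8  17. ]
Lbig tri [524.1 407.6  16.1] 0.4976851764397066 top z20 [522.3 407.   20. ] scene z20 [521.8 408.8  20. ] dep [521.3 406.7  22.5] [525.1 407.3  14.9]
Lsm tri [428.3 376.4  16.9] 0.3563832341954124 top z20 [427. 376.  20.] scene z20 [426.7 377.4  20. ] dep [427.  375.9  20.1] [427.  377.2  19.4]
knob (array([537.2,  28.6, 242.4]), np.float64(3.181279689435901)) [528.1  31.9 265. ] [524.4  39.  257.8]
basefl [516.3  96.5  10. ]
basefr [503.6 -30.8  10. ]
basebl [740.5  72.8  10. ]
baseSc f [511.2  97.2  10. ]
baseSc r [500.9 -24.1  10. ]
baseSc l [736.5  73.5  10. ]
tray [array([ 573.1, -192.8,   22. ]), array([ 583.7, -335.3,   22. ]), array([ 566.5, -184.4,   22. ]), array([ 577.7, -328.4,   22. ]), array([ 402.5, -335. ,   22. ]), array([ 393.5, -194.5,   22. ])]
fin [array([ 526.3, -222.9,   24. ]), array([ 434.5, -230.9,   24. ]), array([ 526.5, -217. ,   24. ]), array([ 427.7, -227.8,   24. ])]
pad (array([591.3, 103.5, 167.5]), np.float64(1.2110305500068974)) [586.6 103.8 175.9] [587.9 106.9 172.4]
```

Yaw of the right link is about -0.19 rad and of the press about -0.105. I'll write a planning helper that prints tool-frame shifts, and work out where the camera sits relative to the tool.

```bash
cat >> h.py <<'E'
def toolR(yaw,tilt,cam):
    """tool pointing along -z of frame (yaw, then leaning 'tilt' like the bed); cam = direction of tool x in that frame deg"""
    F=R.from_euler("z",yaw)*R.from_euler("y",-tilt)  # x up slope, z leaning back
    a=np.radians(cam); x=np.array([np.cos(a),np.sin(a),0]); y=np.array([0,0,-1.]); z=np.cross(x,y)
    return F*R.from_matrix(np.c_[x,y,z])
def plan(p,Rt,o=None):
    from workcell import ctrl
    o=o or ctrl.get_obs()
    R0=R.from_rotvec(o["orientation"]); d=R0.inv().apply(np.asarray(p)-o["ee_pos"])/10
    w=(R0.inv()*Rt).as_rotvec()
    print("t",round(float(o["t"]),2),"at",np.round(o["ee_pos"],1),"d cm",np.round(d,2),"|",round(np.linalg.norm(d),1),"w",np.round(w,3),"|",round(np.linalg.norm(w),2))
    return d,w
E
python3 - <<'E'
from h import *
from workcell import ctrl
np.set_printoptions(precision=3,suppress=True)
o=ctrl.get_obs();R0=R.from_rotvec(o["orientation"]);print(R0.as_matrix())
w=load("wrist0");print(R0.inv().apply(w["pose"][:3,3]-o["ee_pos"]));print((R0.inv().as_matrix()@w["pose"][:3,:3]))
for cam in (0,180): plan([400,-200,330],toolR(-.19,0,cam))
E
```

```text
[[-0.93  -0.     0.368]
 [-0.368  0.001 -0.93 ]
 [-0.    -1.    -0.001]]
[ -75.028 -160.494   -0.305]
[[-0.001  0.961  0.277]
 [-0.    -0.277  0.961]
 [ 1.     0.001  0.   ]]
t 0.15 at [ 229.8 -580.8  222.1] d cm [-29.83 -10.76 -29.16] | 43.1 w [ 0.    -2.575 -0.002] | 2.57
t 0.15 at [ 229.8 -580.8  222.1] d cm [-29.83 -10.76 -29.16] | 43.1 w [0.001 0.567 0.   ] | 0.57
```

```bash
python3 -m jog '[[0.6,[-8,-10.8,-5],[0,-0.15,0]],[0.6,[-12,-10.8,-10],[0,-0.3,0]],[0.6,[-16,-10.8,-15],[0,-0.45,0]],[0.6,[-20,-10.8,-20],[0,-0.6,0]],[0.6,[-24,-10.8,-24],[0,-0.75,0]],[0.6,[-28,-10.8,-28],[0,-0.9,0]],[0.6,[-29.8,-10.8,-29.2],[0,-1.05,0]],[0.6,[-29.8,-10.8,-29.2],[0,-1.2,0]]]'
python3 - <<'E'
from h import *
plan([370,282,330],toolR(-.19,0,0))
E
```

```text
t: 0.95
ee_pos: [381.2, -240.1, 327.6]
orientation: [-1.215, 1.2, -1.201]
ft_force: [1.0, -0.1, -0.1]
width: 52.8
t 0.95 at [ 381.2 -240.1  327.6] d cm [-52.22  -0.25  -0.51] | 52.2 w [-0.    -1.369  0.   ] | 1.37
```

```bash
python3 -m jog '[[0.6,[-5,0,0],[0,-0.15,0]],[0.6,[-10,0,0],[0,-0.3,0]],[0.6,[-15,0,0],[0,-0.45,0]],[0.6,[-20,0,0],[0,-0.6,0]],[0.6,[-25,0,0],[0,-0.75,0]],[0.6,[-30,0,0],[0,-0.9,0]],[0.6,[-35,0,0],[0,-1.05,0]],[0.6,[-40,0,0],[0,-1.2,0]]]'
python3 - <<'E'
from h import *
from workcell import ctrl
plan([390,268,250],toolR(-.19,0,0)); print(ctrl.get_obs()["qpos"])
E
```

```text
t: 1.75
ee_pos: [378.0, 160.0, 327.5]
orientation: [-1.552, 0.281, -0.282]
ft_force: [1.0, -0.2, 0.0]
width: 52.6
t 1.75 at [378.  160.  327.5] d cm [-2.67  7.75 10.53] | 13.3 w [-0.    -0.168  0.001] | 0.17
[ 3.71610344e-01 -3.44894731e-02  1.95284515e+00 -1.25551355e-04
  1.22259806e+00 -8.40758314e-01]
```

```bash
python3 -m jog '[[0.6,[-1.3,4,5],[0,-0.1,0]],[0.6,[-2.7,7.7,10.5],[0,-0.168,0]],[0.6,[-2.7,7.7,10.5],[0,-0.168,0]],[0.6,[-2.7,7.7,10.5],[0,-0.168,0]]]'
python3 - <<'E'
from h import *
from workcell import ctrl
im=ctrl.get_image("wrist"); np.savez("w1.npz",**im); crop(im,0,0,512,384,1.5,"w1.png")
o=ctrl.get_obs();print(o["t"],o["ee_pos"],o["ft_force"])
E
```

```text
t: 2.15
ee_pos: [389.6, 267.6, 247.7]
orientation: [-1.568, 0.155, -0.149]
ft_force: [-0.2, 0.3, 0.6]
width: 52.4
2.2 [389.90699683 266.33469862 248.880941  ] [ 0.21270854 -0.24422239  0.97620066]
```

View pics/w1.png

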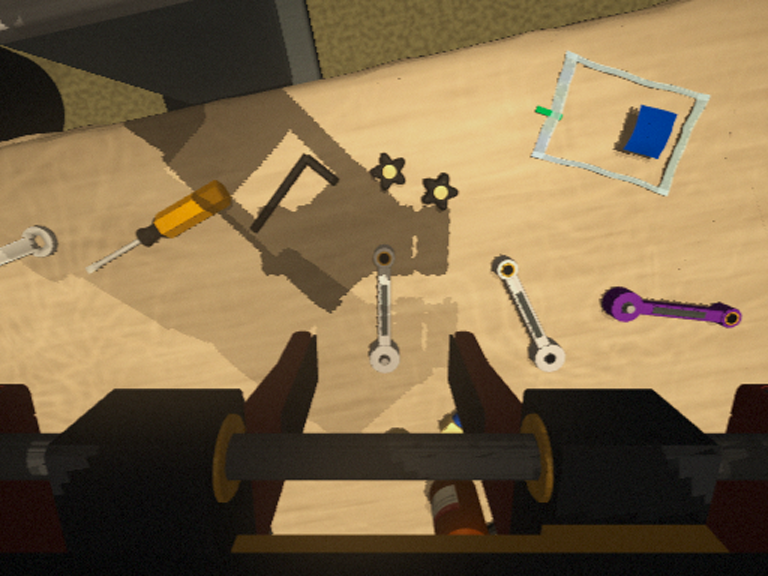

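The middle link (big boss at (384,357), eye at (384,257)) shows a bright pin. The one at (547,357) shows a dark hole. I'll zoom in to refine.

Run:
```python
from h import *
im=load("w1"); crop(im,226,150,386,260,5,"w1c.png")
```

```text
(no output)
```

View pics/w1c.png

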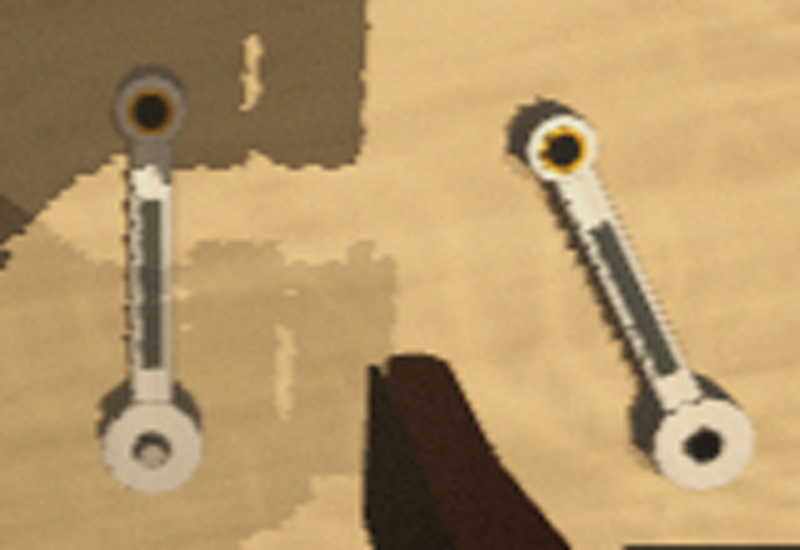

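Run:
```python
from h import *
np.set_printoptions(precision=1,suppress=True)
im=load("w1");s=load("scene0")
W=lambda u,v:(im,226+u/5,150+v/5)
b,e=W(152,446),W(150,111)
B,E=atz(*b,20),atz(*e,20);print(B,E,"dep",pt(*b),pt(*e),np.linalg.norm(B-E),"yaw",np.arctan2(*(B-E)[1::-1]))
print(tri(b,(s,110+548/5,230+168/5)),tri(e,(s,110+633/5,230+280/5)))
yaw=np.arctan2(*(B-E)[1::-1]); u=(B-E)/np.linalg.norm(B-E)
g=B-u*72; print("grip",g)
plan([g[0],g[1],3],toolR(yaw,0,0))
plan([g[0],g[1],60],toolR(yaw,0,0))
```

```text
[494.1 248.5  20. ] [396.9 266.8  20. ] dep [492.5 248.8  23.5] [397.2 266.7  18.7] 98.87398359902643 yaw -0.18599692076456886
(array([499.2, 247.2,   7.7]), np.float64(1.0121813152283499)) (array([399.3, 266.6,   9.7]), np.float64(0.5842771395481918))
grip [423.3 261.8  20. ]
t 2.2 at [389.9 266.3 248.9] d cm [ 3.4 24.6  0.3] | 24.8 w [ 0. -0. -0.] | 0.01
t 2.2 at [389.9 266.3 248.9] d cm [ 3.4 18.9  0.2] | 19.2 w [ 0. -0. -0.] | 0.01
```

```bash
python3 -m jog '[[0.5,[0.9,5,0.1],[0,0,0]],[0.5,[1.8,10,0.1],[0,0,0]],[0.5,[2.6,15,0.2],[0,0,0]],[0.5,[3.4,19,0.3],[0,0,0]],[0.5,[3.4,22,0.3],[0,0,0]],[0.5,[3.4,22,0.3],[0,0,0]],[0.5,[3.4,22,0.3],[0,0,0]]]'
python3 - <<'E'
from h import *
from workcell import ctrl
im=ctrl.get_image("wrist"); np.savez("w2.npz",**im); crop(im,0,0,512,384,1.5,"w2.png")
plan([423.3,261.8,3.5],toolR(-.186,0,0))
E
```

```text
t: 2.9
ee_pos: [425.2, 261.4, 31.2]
orientation: [-1.565, 0.155, -0.155]
ft_force: [0.4, 0.0, 0.4]
width: 44.3
t 2.95 at [425.8 262.   32. ] d cm [-0.25  2.85 -0.07] | 2.9 w [-0.001 -0.012  0.001] | 0.01
```

View pics/w2.png

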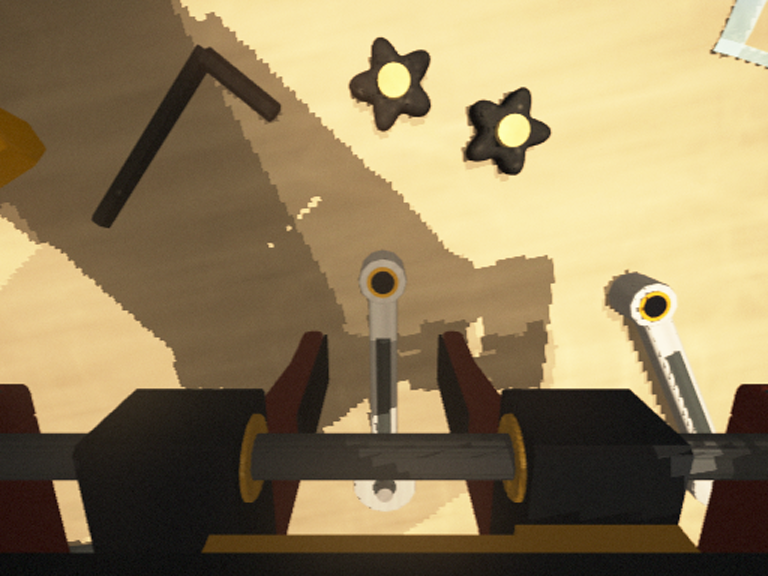

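The link's web at (382,370) is centred between the jaws. Descending and closing.

```bash
python3 -m jog '[[0.5,[-0.1,1.5,0],[0,-0.01,0]],[0.5,[-0.2,2.8,0],[0,-0.01,0]],[0.5,[-0.2,2.8,0],[0,-0.01,0]],[0.3,[-0.2,2.8,0],[0,-0.01,0]],[0,[-0.2,2.8,0],[0,-0.01,0]],[0,[-0.2,2.8,0],[0,-0.01,0]],[0,[-0.2,2.8,0],[0,-0.01,0]],[0,[-0.2,2.8,0],[0,-0.01,0]]]'; python3 -m jog '[[0,[0,0,0],[0,0,0]],[0,[0,0,0],[0,0,0]]]'
```

```text
t: 3.75
ee_pos: [423.0, 262.5, 2.6]
orientation: [-1.566, 0.147, -0.147]
ft_force: [-0.3, -1.1, 4.3]
width: 11.9
t: 3.95
ee_pos: [423.0, 262.5, 2.6]
orientation: [-1.566, 0.147, -0.147]
ft_force: [-0.2, -0.0, 5.8]
width: 11.7
```

```bash
cat >> h.py <<'E'
YAW=-0.105; O=np.array([626.,21.,90.])
def bed(p,yaw=None,o=None):
    F=R.from_euler("z",YAW if yaw is None else yaw)*R.from_euler("y",-np.pi/6); return (O if o is None else o)+F.apply(p)
E
python3 - <<'E'
from h import *
p=bed([-200,0,80]);print(p)
plan(p,toolR(YAW,np.pi/6,0)); plan([423,262.5,240],toolR(-.186,0,0))
E
```

```text
[413.96913285  43.34542089  59.2820323 ]
t 3.95 at [423.  262.5   2.6] d cm [  3.19  -5.67 -21.7 ] | 22.7 w [ 0.021 -0.08  -0.523] | 0.53
t 3.95 at [423.  262.5   2.6] d cm [ 1.000e-02 -2.374e+01  1.000e-02] | 23.7 w [-0.    -0.001  0.   ] | 0.0
```

```bash
python3 - <<'E'
from h import *
plan([400,40,150],toolR(YAW,np.pi/6,0))
E
python3 -m jog '[[0,[0,-4,0],[0,0,0]],[0,[0,-8,0],[0,0,0]],[0,[0,-12,-4],[0,-0.03,-0.1]],[0,[1,-14,-8],[0,-0.06,-0.2]],[0,[1.8,-14.7,-12],[0,-0.08,-0.3]],[0,[1.8,-14.7,-16],[0,-0.08,-0.4]],[0,[1.8,-14.7,-20],[0.02,-0.08,-0.52]],[0,[1.8,-14.7,-22.3],[0.02,-0.08,-0.52]]]'
python3 - <<'E'
from h import *
plan([400,40,150],toolR(YAW,np.pi/6,0))
E
```

```text
t 3.95 at [423.  262.5   2.6] d cm [  1.88 -14.75 -22.28] | 26.8 w [ 0.021 -0.08  -0.523] | 0.53
t: 4.75
ee_pos: [410.6, 57.9, 151.7]
orientation: [-1.581, -0.306, -0.479]
ft_force: [1.4, -0.8, -1.2]
width: 11.6
t 4.75 at [410.6  57.9 151.7] d cm [-0.84 -0.23 -1.9 ] | 2.1 w [ 0.022 -0.001 -0.024] | 0.03
```

```bash
python3 -m jog '[[0,[-0.8,-0.2,-1.9],[0.02,0,-0.02]],[0,[-0.8,-0.2,-1.9],[0.02,0,-0.02]],[0,[-0.8,-0.2,-1.9],[0.02,0,-0.02]]]'
python3 - <<'E'
from h import *
from workcell import ctrl
im=ctrl.get_image("wrist"); np.savez("w3.npz",**im); crop(im,0,0,512,384,1.5,"w3.png")
plan([400,40,150],toolR(YAW,np.pi/6,0))
E
```

```text
t: 5.05
ee_pos: [401.1, 39.9, 149.8]
orientation: [-1.561, -0.322, -0.491]
ft_force: [0.6, 0.9, -2.1]
width: 11.9
t 5.1 at [401.9  40.4 150.1] d cm [-0.16 -0.08 -0.06] | 0.2 w [ 0.004 -0.003 -0.005] | 0.01
```

View pics/w3.png

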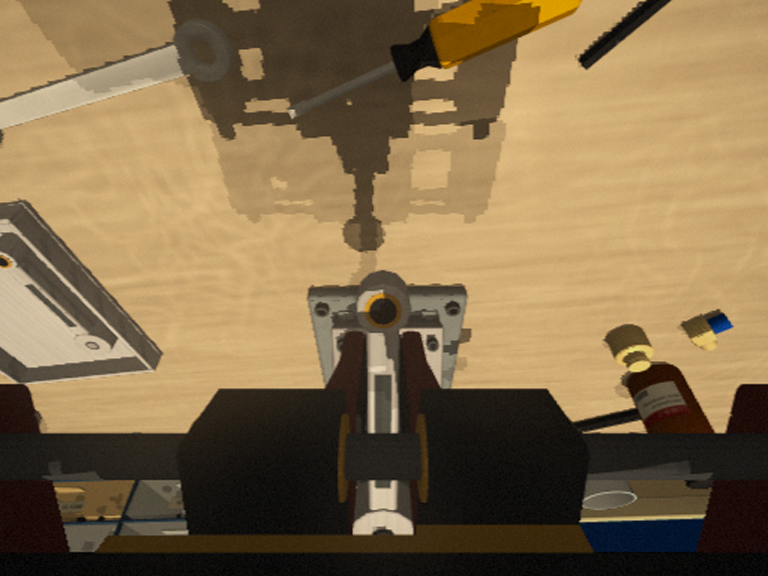

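The gripper hides the press here; only its front base corners (313,290) and (465,290) show. I'll look from above it with the tool vertical.

Run:
```python
from h import *
plan([400,40,350],toolR(YAW,0,0))
plan([680,18,360],toolR(YAW,0,0))
```

```text
t 5.1 at [401.9  40.4 150.1] d cm [  9.75 -17.45  -0.1 ] | 20.0 w [ 0.003 -0.004  0.518] | 0.52
t 5.1 at [401.9  40.4 150.1] d cm [34.63 -4.42  0.78] | 34.9 w [ 0.003 -0.004  0.518] | 0.52
```

```bash
python3 -m jog '[[0,[2,-4.5,0],[0,0,0.1]],[0,[5,-9,0],[0,0,0.25]],[0,[7,-13,0],[0,0,0.4]],[0,[10,-17,0],[0,0,0.52]],[0,[15,-15.4,0.2],[0,0,0.52]],[0,[20,-13,0.4],[0,0,0.52]],[0,[25,-9.9,0.6],[0,0,0.52]],[0,[30,-7.1,0.7],[0,0,0.52]]]'
python3 - <<'E'
from h import *
plan([680,18,360],toolR(YAW,0,0))
E
```

```text
t: 5.9
ee_pos: [552.1, 24.9, 338.9]
orientation: [-1.566, 0.083, -0.082]
ft_force: [1.4, -0.4, -0.8]
width: 11.3
t 5.9 at [552.1  24.9 338.9] d cm [12.79 -2.11  0.67] | 13.0 w [-0.003 -0.    -0.001] | 0.0
```

```bash
python3 -m jog '[[0,[5,-1,0.3],[0,0,0]],[0,[9,-2,0.6],[0,0,0]],[0,[12,-2,0.6],[0,0,0]],[0,[12,-2,0.6],[0,0,0]],[0,[12,-2,0.6],[0,0,0]],[0,[12,-2,0.6],[0,0,0]]]'
python3 - <<'E'
from h import *
from workcell import ctrl
im=ctrl.get_image("wrist"); np.savez("w4.npz",**im); crop(im,0,0,512,384,1.5,"w4.png")
plan([680,18,360],toolR(YAW,0,0))
E
```

```text
t: 6.5
ee_pos: [666.4, 17.5, 354.9]
orientation: [-1.57, 0.087, -0.081]
ft_force: [-0.1, 0.5, -2.6]
width: 11.8
t 6.55 at [666.4  17.2 355.3] d cm [ 1.35 -0.48  0.22] | 1.4 w [ 0.001 -0.002 -0.003] | 0.0
```

View pics/w4.png

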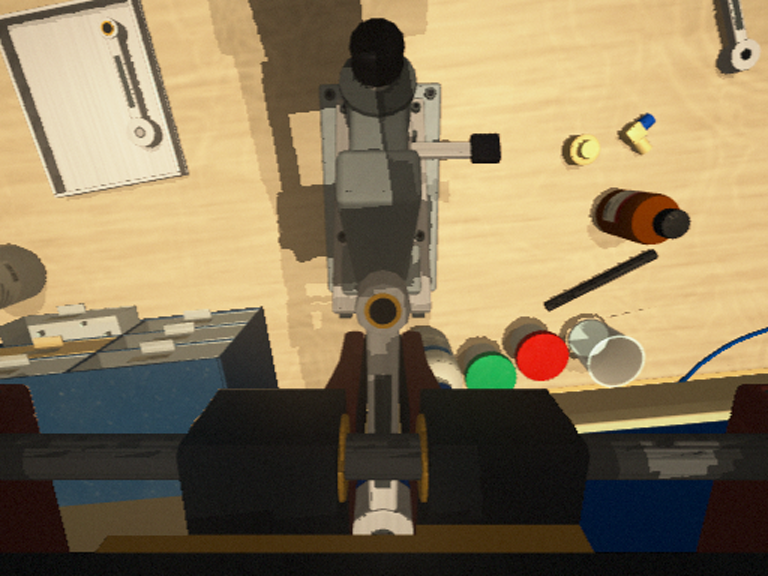

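Knob at (377,52), thumb pad at (486,148), press base edges at x≈322 and 440, tray at left with the finished link's boss at (144,132). Zooming in.

Run:
```python
from h import *
im=load("w4"); crop(im,205,0,345,110,5.5,"w4c.png"); crop(im,0,0,140,135,4.4,"w4t.png")
```

```text
(no output)
```

View pics/w4c.png

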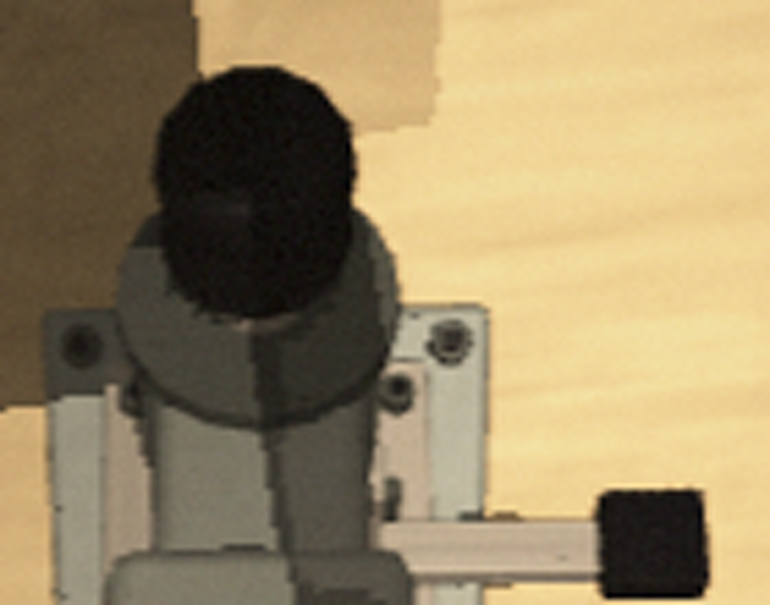

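View pics/w4t.png

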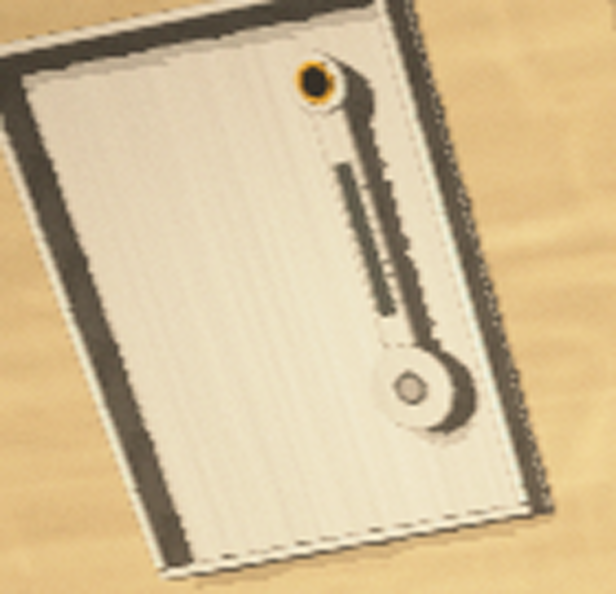

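```bash
cat > fit.py <<'E'
from h import *
np.set_printoptions(precision=1,suppress=True)
def ana(n,yaw,o):
    im=load(n);P,m=cloud(im); F=R.from_euler("z",yaw)*R.from_euler("y",-np.pi/6)
    B=F.inv().apply((P-o).reshape(-1,3)).reshape(P.shape); B[~m]=1e4
    g=lambda x,y,z:B[(abs(B[...,0]-x[0])<x[1])&(abs(B[...,1]-y[0])<y[1])&(abs(B[...,2]-z[0])<z[1])]
    def rep(k,a):
        if len(a)>3: print(n,k,len(a),"med",np.median(a,0),"lo",np.percentile(a,3,axis=0),"hi",np.percentile(a,97,axis=0))
    rep("knobtop",g((0,25),(0,25),(201,8)))
    rep("knob side",g((0,25),(0,25),(188,6)))
    rep("barrel",g((0,32),(0,32),(150,18)))
    rep("pad",g((0,20),(79,20),(99,8)))
    rep("coltop",g((66,30),(0,40),(180,10)))
    rep("bedfront",g((-75,40),(0,70),(0,9)))
    a=g((-75,20),(0,30),(0,12)); 
    if len(a)>20: print(" bed plane fit z=a+bx+cy",np.linalg.lstsq(np.c_[np.ones(len(a)),a[:,:2]],a[:,2],rcond=None)[0].round(4))
for n in ("w4","top0","scene0"): ana(n,YAW,O)
E
python3 fit.py
```

```text
w4 knobtop 974 med [  5.3  -2.4 198.4] lo [ -8.  -14.9 193.7] hi [ 15.3   9.8 199.8]
w4 knob side 366 med [ 13.8  -2.5 187.3] lo [  4.6 -15.8 182.3] hi [ 15.8  10.5 193.7]
w4 barrel 1408 med [ 15.1  -2.8 166.8] lo [ -6.5 -22.9 150.2] hi [ 30.8  17.3 167.9]
w4 pad 448 med [ 3.  74.3 96.6] lo [-8.6 60.9 92. ] hi [11.9 86.2 98.3]
w4 coltop 2147 med [ 70.5  -2.5 177.1] lo [ 54.4 -23.2 171.9] hi [ 83.2  18.8 178.5]
w4 bedfront 540 med [-84.4 -35.4  -2.5] lo [-112.2  -47.1   -4.4] hi [-40.7  41.5   3.6]
top0 knobtop 52 med [  5.   -0.3 200. ] lo [ -8.7 -12.1 195.2] hi [ 16.5  11.5 206.7]
top0 knob side 9 med [  2.5   6.1 191.1] lo [ -9.4 -10.8 186.1] hi [ 17.2  14.4 193.6]
top0 barrel 51 med [ 21.4   2.6 164.6] lo [-16.5 -16.2 155.2] hi [ 31.3  20.3 167.6]
top0 pad 44 med [ 3.2 78.2 97.2] lo [-5.7 61.9 91.9] hi [ 13.1  90.  103.6]
top0 coltop 124 med [ 69.7   0.5 177.5] lo [ 55.1 -20.6 171.2] hi [ 84.2  21.8 184.9]
top0 bedfront 461 med [-74.1   1.9  -1.6] lo [-111.2  -41.2   -7.7] hi [-37.2  43.3   6.6]
 bed plane fit z=a+bx+cy [1.4 0.  0. ]
scene0 knobtop 60 med [ -0.5   2.  196.2] lo [-11.3  -9.9 193.5] hi [ 11.5  13.4 200.2]
scene0 knob side 28 med [ -1.4  11.  191.3] lo [-12.2  -8.  183.4] hi [ 12.7  16.1 193.9]
scene0 barrel 180 med [  2.4  14.4 160.7] lo [-19.4 -11.7 133.8] hi [ 30.4  22.2 167.2]
scene0 pad 49 med [-0.6 79.5 94.3] lo [-10.2  61.8  91.3] hi [  9.8  91.3 100.1]
scene0 coltop 131 med [ 66.    3.6 174.7] lo [ 52.  -18.6 170.8] hi [ 80.6  23.8 179.3]
scene0 bedfront 541 med [-75.2   4.5  -4.4] lo [-112.3  -40.2   -8.4] hi [-37.6  45.4   1.9]
 bed plane fit z=a+bx+cy [-3.7  0.  -0. ]
```

Run:
```python
from h import *
from workcell import ctrl
for n in ("w3","w4"): 
    im=load(n); crop(im,225,185,285,235,10,n+"e.png")
```

```text
(no output)
```

View pics/w4e.png

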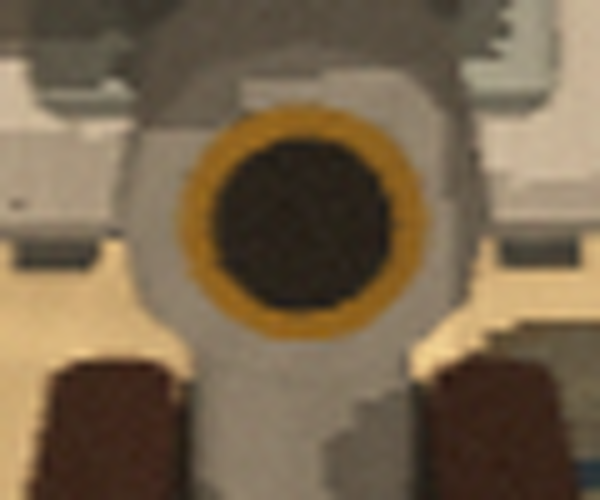

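View pics/w3e.png

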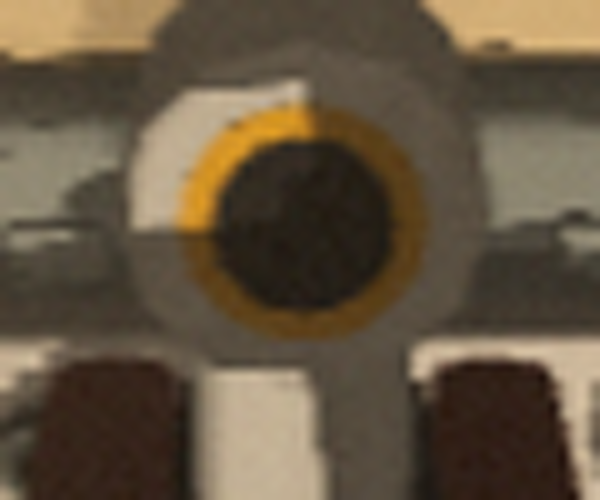

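Run:
```python
from h import *
im=load("w2"); crop(im,235,170,275,210,12,"w2e.png"); crop(im,225,310,285,345,12,"w2b.png")
```

```text
(no output)
```

View pics/w2e.png

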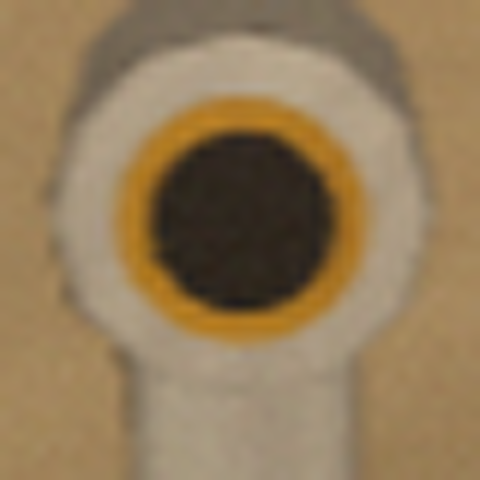

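View pics/w2b.png

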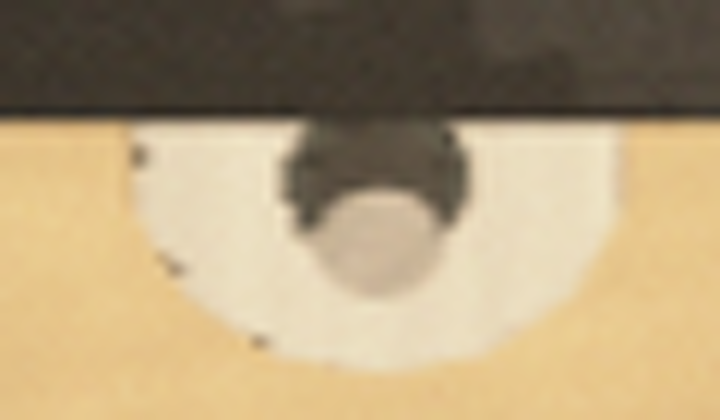

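Run:
```python
from h import *
np.set_printoptions(precision=1,suppress=True)
a=load("w1");b=load("w2")
e1=atz(a,226+150/5,150+111/5,20);e2=atz(b,235+241/12,170+219/12,20)
b1=atz(a,226+152/5,150+446/5,20);b2=atz(b,225+375/12,310+120/12,20)
print(e1,e2,b1,b2)
# pose relation used by camera vs obs
print(a["pose"][:3,3],b["pose"][:3,3])
```

```text
[396.9 266.8  20. ] [396.6 267.   20. ] [494.1 248.5  20. ] [490.4 249.1  20. ]
[315.  282.4 408.5] [350.  276.3 191.8]
```

Lateral estimates from two ranges agree to 0.3 mm, so I trust the wrist camera. Its correction to the press is about -2.5 mm in y and +3 mm in x. Backing off to the pre-seat pose.

```bash
sed -i 's/^YAW=.*/YAW=-0.103; O=np.array([628.7,18.5,90.])/' h.py
python3 - <<'E'
from h import *
plan([480,30,330],toolR(YAW,np.pi/6,0))
plan(bed([-144,0,80]),toolR(YAW,np.pi/6,0));print(bed([-144,0,80]))
E
```

```text
t 6.55 at [666.4  17.2 355.3] d cm [-18.66   2.58  -0.72] | 18.9 w [ 0.002 -0.004 -0.527] | 0.53
t 6.55 at [666.4  17.2 355.3] d cm [-20.15  26.86  -0.31] | 33.6 w [ 0.002 -0.004 -0.527] | 0.53
[464.86526148  35.43490795  87.2820323 ]
```

```bash
python3 - <<'E'
from h import *
plan(bed([-150,0,240]),toolR(YAW,np.pi/6,0));print(bed([-150,0,240]))
E
python3 -m jog '[[0,[-5,0,0],[0,0,0]],[0,[-10,1,0],[0,0,-0.15]],[0,[-15,1,0],[0,0,-0.3]],[0,[-19,2,0],[0,0,-0.4]],[0,[-24,6,0],[0,0,-0.527]],[0,[-28,9,0],[0,0,-0.527]],[0,[-28.5,12.8,0],[0,0,-0.527]],[0,[-28.5,12.8,0],[0,0,-0.527]]]'
python3 - <<'E'
from h import *
plan(bed([-144,0,80]),toolR(YAW,np.pi/6,0))
E
```

```text
t 6.55 at [666.4  17.2 355.3] d cm [-28.71  13.33  -0.36] | 31.7 w [ 0.002 -0.004 -0.527] | 0.53
[380.12063266  44.19460385 222.84609691]
t: 7.35
ee_pos: [376.7, 45.9, 223.1]
orientation: [-1.564, -0.324, -0.487]
ft_force: [-1.1, 0.2, -1.4]
width: 12.1
t 7.35 at [376.7  45.9 223.1] d cm [ 1.03 16.2  -0.03] | 16.2 w [ 0.007 -0.001 -0.008] | 0.01
```

```bash
python3 -m jog '[[0,[0.3,5,0],[0,0,0]],[0,[0.6,10,0],[0,0,-0.01]],[0,[1,15,0],[0.01,0,-0.01]],[0,[1,16.2,0],[0.01,0,-0.01]],[0,[1,16.2,0],[0.01,0,-0.01]],[0,[1,16.2,0],[0.01,0,-0.01]]]'
python3 - <<'E'
from h import *
from workcell import ctrl
im=ctrl.get_image("wrist"); np.savez("w5.npz",**im); crop(im,0,0,512,384,1.5,"w5.png")
plan(bed([-144,0,11]),toolR(YAW,np.pi/6,0));plan(bed([-75,0,11]),toolR(YAW,np.pi/6,0))
ana=1
E
```

```text
t: 7.95
ee_pos: [485.3, 37.9, 119.0]
orientation: [-1.558, -0.311, -0.476]
ft_force: [-0.1, 0.4, -1.6]
width: 11.8
t 8.0 at [483.5  38.  119.2] d cm [-2.97  8.83 -0.46] | 9.3 w [-0.    -0.003 -0.023] | 0.02
t 8.0 at [483.5  38.  119.2] d cm [ 3.93  8.67 -0.44] | 9.5 w [-0.    -0.003 -0.023] | 0.02
```

View pics/w5.png

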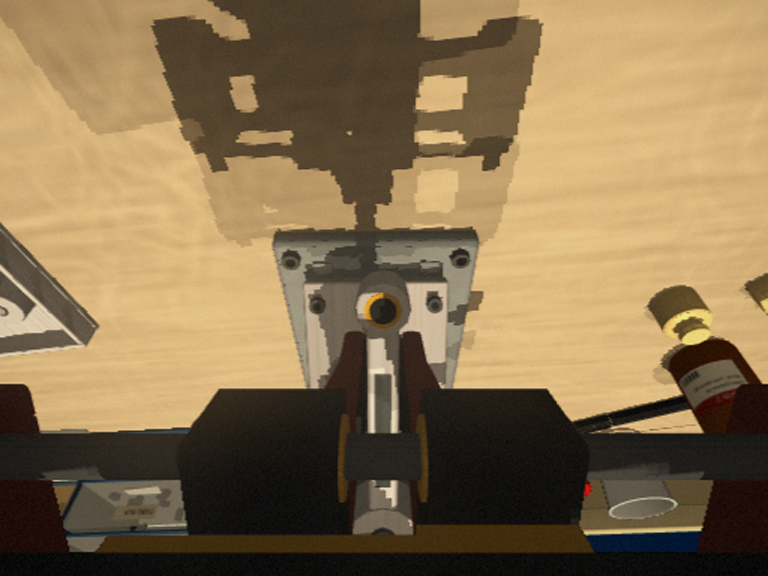

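The bed's bolts at (317,305) and (434,304) have their midpoint 4.6 mm left of the held link. That matches the plan's 4.4 mm lateral correction.

```bash
python3 -m jog '[[0,[-2.5,2,-0.4],[0,0,-0.02]],[0,[-3,4,-0.45],[0,0,-0.02]],[0,[-3,4,-0.45],[0,0,-0.02]],[0,[-3,4,-0.45],[0,0,-0.02]],[0,[-3,4,-0.45],[0,0,-0.02]]]'
python3 - <<'E'
from h import *
from workcell import ctrl
im=ctrl.get_image("wrist"); np.savez("w6.npz",**im); crop(im,0,0,512,384,1.5,"w6.png")
plan(bed([-144,0,11]),toolR(YAW,np.pi/6,0));plan(bed([-75,0,11]),toolR(YAW,np.pi/6,0))
E
```

```text
t: 8.5
ee_pos: [482.5, 38.3, 101.3]
orientation: [-1.565, -0.286, -0.451]
ft_force: [-0.5, 0.2, -2.2]
width: 12.0
t 8.55 at [482.6  38.4 101.3] d cm [-1.8   7.36 -0.45] | 7.6 w [ 0.004 -0.003 -0.055] | 0.06
t 8.55 at [482.6  38.4 101.3] d cm [ 5.09  6.98 -0.43] | 8.6 w [ 0.004 -0.003 -0.055] | 0.06
```

View pics/w6.png

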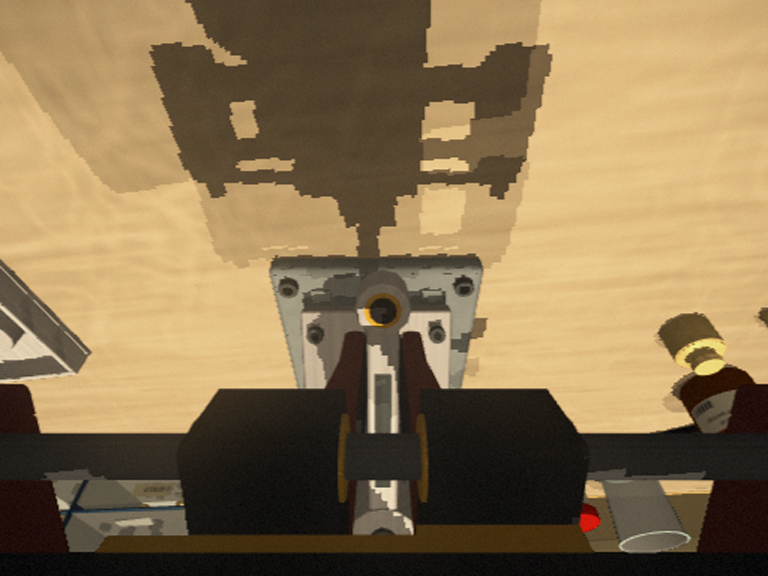

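Run:
```python
from h import *
from workcell import ctrl
o=ctrl.get_obs();print(np.round(o["qpos"],3),np.round(o["joint_torque"],1),o["t"])
```

```text
[ 0.122  0.344  2.312 -1.31   0.109 -0.057] [ -0.  -35.8 -13.3  -0.2  -0.1  -0. ] 8.55
```

The arm is at its wrist limits (j4 = -1.31, j5 = 0.109), close to the singularity. I'll fit the kinematics so I can plan around it.

```bash
cat > kin.py <<'E'
from h import *
from scipy.optimize import least_squares
D=[([-1.213,.4238,1.6307,0,1.0886,-.019],[229.78,-580.65,221.9],[-.3846,2.017,-2.014]),
([.37161,-.034489,1.952845,-.000126,1.222598,-.840758],[378.0,160.0,327.5],[-1.552,.281,-.282])]
def fk(q,p):
    a,L1,L2,h,Lt,e1,e2=p
    Rz=lambda t:R.from_euler("z",t);Ry=lambda t:R.from_euler("y",t)
    R1=Rz(q[0]);R2=R1*Ry(q[1]);R3=R2*Ry(q[2]);R4=R3*Rz(q[3]);R5=R4*Ry(q[4]);R6=R5*Rz(S6*q[5])
    x=R1.apply([a,e1,h])+R2.apply([0,0,L1])+R3.apply([e2,0,L2])+R6.apply([0,0,Lt])
    return x,R6
S6=1
E
python3 - <<'E'
import kin;from kin import *
from workcell import ctrl
o=ctrl.get_obs(); D.append((o["qpos"],o["ee_pos"],o["orientation"]))
for s in (1,-1):
    kin.S6=s
    # constant tool offset rotation check
    M=[ (fk(q,[0]*7)[1].inv()*R.from_rotvec(r)).as_rotvec().round(3) for q,x,r in D]; print(s,M)
    f=lambda p:np.concatenate([(fk(q,p)[0]-np.array(x)) for q,x,r in D]+[0.02*(p-np.array([0,500,450,200,250,0,0]))])
    r=least_squares(f,[0,500,450,200,250,0,0]);print(r.x.round(1),f(r.x)[:9].round(1))
E
```

```text
1 [array([ 1.209, -1.209, -1.209]), array([ 1.21 , -1.209, -1.209]), array([ 1.209, -1.209, -1.209])]
[  4.1 561.4 478.7 297.  299.2  11.5  73. ] [-0.3 -0.2  0.4  0.  -0.4 -0.3 -0.   0.7 -0.1]
-1 [array([ 1.191, -1.237, -1.237]), array([0.12 , 2.165, 2.164]), array([ 1.153, -1.293, -1.293])]
[  4.1 561.4 478.7 297.  299.2  11.5  73. ] [-0.3 -0.2  0.4  0.  -0.4 -0.3 -0.   0.7 -0.1]
```

```bash
cat >> kin.py <<'E'
PAR=np.array([4.1,561.4,478.7,297.0,299.2,11.5,73.0]); TO=R.from_rotvec([1.2092,-1.2092,-1.2092])
LO=np.array([-3,-.9,.09,-1.31,.11,-2.54]);HI=np.array([3,2.11,2.58,4.45,2.69,2.54])
def ik(p,Rt,show=None):
    best={}
    for s in ([0,.4,1.6,0,1,1],[0,.4,1.6,0,1,-1],[0,.4,1.6,3.1,.5,-1.5],[0,.4,1.6,3.1,.5,1.5],[0.,.6,1.5,1.5,.5,0],[0.,.6,1.5,-1,.5,0]):
        def f(q):
            x,r=fk(q,PAR); return np.r_[(x-p)/100,((r*TO).inv()*Rt).as_rotvec()]
        r=least_squares(f,np.clip(s,LO+.01,HI-.01),bounds=(LO,HI)); e=np.abs(r.fun).max()
        best[tuple(r.x.round(2))]=e
    for k,e in sorted(best.items(),key=lambda t:t[1])[:3]: print(show or "",k,round(e,4))
E
python3 - <<'E'
from kin import *
d=np.pi/6
for t in (30,20,10):
  t_=np.radians(t); print("tilt",t)
  ik(bed([-144,0,80]),toolR(YAW,t_,0),"hi"); ik(bed([-144,0,11]),toolR(YAW,t_,0),"pre")
  ik(bed([-75,0,11]),toolR(YAW,t_,0),"seat")
  ik(bed([0,0,178]),toolR(YAW,t_,0),"knob"); ik(bed([0,0,228]),toolR(YAW,t_,0),"knobup")
  ik(bed([0,79,99]),toolR(YAW,t_,-90),"pad"); ik(bed([0,79,99]),toolR(YAW,t_,90),"pad+90")
E
```

```text
tilt 30
hi (np.float64(0.12), np.float64(0.38), np.float64(2.39), np.float64(3.83), np.float64(0.18), np.float64(1.08)) 0.0
hi (np.float64(0.12), np.float64(0.36), np.float64(2.33), np.float64(-1.31), np.float64(0.11), np.float64(-0.06)) 0.0883
pre (np.float64(0.1), np.float64(0.57), np.float64(2.32), np.float64(3.51), np.float64(0.29), np.float64(1.4)) 0.0
pre (np.float64(0.1), np.float64(0.53), np.float64(2.23), np.float64(-1.31), np.float64(0.11), np.float64(-0.06)) 0.1581
seat (np.float64(0.07), np.float64(0.51), np.float64(2.2), np.float64(3.93), np.float64(0.12), np.float64(0.94)) 0.0
seat (np.float64(0.08), np.float64(0.5), np.float64(2.16), np.float64(-1.31), np.float64(0.11), np.float64(-0.09)) 0.0621
knob (np.float64(0.08), np.float64(0.1), np.float64(2.13), np.float64(-0.24), np.float64(0.4), np.float64(-1.19)) 0.0
knob (np.float64(0.09), np.float64(0.11), np.float64(2.29), np.float64(4.45), np.float64(0.11), np.float64(0.4)) 0.2521
knobup (np.float64(0.09), np.float64(-0.01), np.float64(2.13), np.float64(-0.2), np.float64(0.52), np.float64(-1.23)) 0.0
knobup (np.float64(0
[... 3636 characters left out ...]
oat64(-0.01), np.float64(2.34), np.float64(4.45), np.float64(0.11), np.float64(0.41)) 0.664
pad (np.float64(0.18), np.float64(0.38), np.float64(1.85), np.float64(-0.07), np.float64(0.75), np.float64(0.33)) 0.0
pad (np.float64(0.21), np.float64(0.32), np.float64(2.18), np.float64(4.45), np.float64(0.11), np.float64(2.1)) 0.4942
pad+90 (np.float64(0.24), np.float64(0.37), np.float64(1.87), np.float64(-0.26), np.float64(0.72), np.float64(-2.54)) 0.0969
pad+90 (np.float64(0.01), np.float64(0.33), np.float64(2.03), np.float64(0.68), np.float64(0.46), np.float64(2.54)) 0.3131
pad+90 (np.float64(0.21), np.float64(0.32), np.float64(2.18), np.float64(4.45), np.float64(0.11), np.float64(-1.04)) 0.4942
```

Run:
```python
from kin import *
for t in (32,34,36):
  t_=np.radians(t); print("tilt",t)
  for n,p in (("hi",[-144,0,80]),("pre",[-140,0,5]),("mid",[-100,0,5]),("seat",[-74,0,5]),("seatup",[-74,0,60]),("far",[-150,0,150])): ik(bed(p),toolR(YAW,t_,0),n)
from workcell import ctrl
o=ctrl.get_obs(); print(fk(o["qpos"],PAR)[0],o["ee_pos"])
```

```text
tilt 32
hi (np.float64(0.13), np.float64(0.39), np.float64(2.41), np.float64(3.7), np.float64(0.23), np.float64(1.23)) 0.0
hi (np.float64(0.12), np.float64(0.36), np.float64(2.33), np.float64(-1.31), np.float64(0.11), np.float64(-0.06)) 0.1219
pre (np.float64(0.1), np.float64(0.6), np.float64(2.33), np.float64(3.46), np.float64(0.35), np.float64(1.44)) 0.0
pre (np.float64(0.1), np.float64(0.54), np.float64(2.22), np.float64(-1.31), np.float64(0.11), np.float64(-0.07)) 0.1912
pre (np.float64(-0.02), np.float64(0.54), np.float64(2.21), np.float64(1.04), np.float64(0.11), np.float64(-2.54)) 0.2287
mid (np.float64(0.08), np.float64(0.55), np.float64(2.26), np.float64(3.57), np.float64(0.24), np.float64(1.32)) 0.0
mid (np.float64(0.09), np.float64(0.52), np.float64(2.18), np.float64(-1.31), np.float64(0.11), np.float64(-0.08)) 0.1351
seat (np.float64(0.07), np.float64(0.53), np.float64(2.21), np.float64(3.69), np.float64(0.18), np.float64(1.18)) 0.0
seat (np.float64(0.08), np.float64(0.51), np.float64(2.15), np.float64(-1.31), np.float64(0.11), np.float64(-0.09)) 0.0997
seatup (np.float64
[... 3346 characters left out ...]
0.09)) 0.1677
seat (np.float64(-0.03), np.float64(0.51), np.float64(2.14), np.float64(1.03), np.float64(0.11), np.float64(-2.54)) 0.2022
seatup (np.float64(0.1), np.float64(0.41), np.float64(2.3), np.float64(3.71), np.float64(0.22), np.float64(1.18)) 0.0
seatup (np.float64(0.09), np.float64(0.38), np.float64(2.23), np.float64(-1.31), np.float64(0.11), np.float64(-0.09)) 0.1166
far (np.float64(0.18), np.float64(0.19), np.float64(2.49), np.float64(3.99), np.float64(0.22), np.float64(0.97)) 0.0
far (np.float64(0.16), np.float64(0.16), np.float64(2.43), np.float64(-1.31), np.float64(0.13), np.float64(-0.04)) 0.0985
[482.54719406  39.0444742  101.18549375] [482.60829958  38.35164206 101.2845017 ]
```

Run:
```python
from kin import *
for t in (16,20,23,26):
  t_=np.radians(t); print("tilt",t)
  for n,p in (("-75",[-75,0,6]),("-82",[-82,0,6]),("-100",[-100,0,6]),("-120",[-120,0,12]),("-150",[-150,0,15]),("-140up",[-140,0,60])): ik(bed(p),toolR(YAW,t_,0),n)
```

```text
tilt 16
-75 (np.float64(0.05), np.float64(0.51), np.float64(2.05), np.float64(-0.14), np.float64(0.3), np.float64(-1.3)) 0.0
-75 (np.float64(0.08), np.float64(0.52), np.float64(2.17), np.float64(4.45), np.float64(0.11), np.float64(0.43)) 0.2039
-82 (np.float64(0.05), np.float64(0.51), np.float64(2.06), np.float64(-0.15), np.float64(0.29), np.float64(-1.28)) 0.0
-82 (np.float64(0.08), np.float64(0.53), np.float64(2.18), np.float64(4.45), np.float64(0.11), np.float64(0.43)) 0.1944
-100 (np.float64(0.05), np.float64(0.52), np.float64(2.1), np.float64(-0.17), np.float64(0.25), np.float64(-1.25)) 0.0
-100 (np.float64(0.09), np.float64(0.53), np.float64(2.2), np.float64(4.45), np.float64(0.11), np.float64(0.44)) 0.1694
-120 (np.float64(0.06), np.float64(0.51), np.float64(2.14), np.float64(-0.21), np.float64(0.21), np.float64(-1.2)) 0.0
-120 (np.float64(0.1), np.float64(0.53), np.float64(2.23), np.float64(4.45), np.float64(0.11), np.float64(0.44)) 0.1461
-150 (np.float64(0.07), np.float64(0.52), np.float64(2.2), np.float64(-0.33), np.float64(0.15), np.float64(-1.08)) 0.0
-150 (np.float64(0.
[... 4014 characters left out ...]
p.float64(0.53), np.float64(2.25), np.float64(3.94), np.float64(0.11), np.float64(0.94)) 0.0
-120 (np.float64(0.1), np.float64(0.52), np.float64(2.21), np.float64(-1.31), np.float64(0.11), np.float64(-0.08)) 0.0553
-150 (np.float64(0.1), np.float64(0.55), np.float64(2.3), np.float64(3.66), np.float64(0.18), np.float64(1.24)) 0.0
-150 (np.float64(0.11), np.float64(0.53), np.float64(2.24), np.float64(-1.31), np.float64(0.11), np.float64(-0.06)) 0.0956
-140up (np.float64(0.11), np.float64(0.42), np.float64(2.33), np.float64(4.22), np.float64(0.11), np.float64(0.68)) 0.0046
-140up (np.float64(0.11), np.float64(0.41), np.float64(2.3), np.float64(-1.31), np.float64(0.11), np.float64(-0.06)) 0.0378
```

The wrist limits rule out the square grip at 30° tilt. I'll set the link down on a free spot and regrip it at the small boss with the tool leaning back 10°. Then only about 20° of tool tilt is needed at the bed.

Run:
```python
from kin import *
plan([430,70,170],toolR(YAW,0.1,0)); plan([445,185,60],toolR(YAW,0,0))
V=toolR(YAW,0,0)
ik(np.array([445,185,3.]),V,"place")
# eye centre then: link rel tool
F=R.from_euler("z",YAW); eye=np.array([445,185,0])+F.apply([-26,0,0]);print("eye",eye)
g=eye+F.apply([-1,0,6]);print("g",g); ik(g,toolR(YAW,-np.radians(10),0),"regrip")
```

```text
t 8.55 at [482.6  38.4 101.3] d cm [-1.86 -8.65  2.56] | 9.2 w [ 0.004 -0.004  0.369] | 0.37
t 8.55 at [482.6  38.4 101.3] d cm [-6.6   1.25 14.18] | 15.7 w [ 0.003 -0.004  0.469] | 0.47
place (np.float64(0.37), np.float64(0.6), np.float64(2.05), np.float64(-0.0), np.float64(0.49), np.float64(-1.1)) 0.0
place (np.float64(0.33), np.float64(0.6), np.float64(2.28), np.float64(2.61), np.float64(0.11), np.float64(2.54)) 0.2964
eye [419.13779511 187.67326736   0.        ]
g [418.14309493 187.77608534   6.        ]
regrip (np.float64(0.35), np.float64(0.62), np.float64(2.0), np.float64(0.12), np.float64(0.68), np.float64(-1.22)) 0.0
regrip (np.float64(0.36), np.float64(0.59), np.float64(2.32), np.float64(2.64), np.float64(0.11), np.float64(2.54)) 0.4447
```

```bash
python3 -m jog '[[0,[-1,-4,1],[0,0,0.12]],[0,[-2,-7,3],[0,0,0.25]],[0,[-3,-7,6],[0,0,0.37]],[0,[-4,-5,9],[0,0,0.469]],[0,[-5,-2,12],[0,0,0.469]],[0,[-6.6,1.2,14.2],[0,0,0.469]],[0,[-6.6,1.2,14.2],[0,0,0.469]],[0,[-6.6,1.2,14.2],[0,0,0.469]]]'
python3 - <<'E'
from kin import *
plan([445,185,2.8],toolR(YAW,0,0))
E
```

```text
t: 9.35
ee_pos: [444.6, 188.1, 57.6]
orientation: [-1.571, 0.086, -0.079]
ft_force: [-0.9, -0.8, -1.5]
width: 11.7
t 9.35 at [444.6 188.1  57.6] d cm [ 0.09  5.48 -0.29] | 5.5 w [ 0.002 -0.003 -0.004] | 0.01
```

```bash
python3 -m jog '[[0,[0,3.5,-0.1],[0,0,0]],[0,[0,5,-0.2],[0,0,0]],[0,[0,5.3,-0.2],[0,0,0]],[0,[0,5.45,-0.2],[0,0,0]],[0,[0,5.45,-0.2],[0,0,0]]]'
python3 - <<'E'
from kin import *
plan([445,185,2.8],toolR(YAW,0,0))
E
```

```text
t: 9.85
ee_pos: [445.3, 183.1, 6.3]
orientation: [-1.571, 0.085, -0.085]
ft_force: [-0.1, 0.9, -1.1]
width: 11.8
t 9.85 at [445.3 183.1   6.3] d cm [-0.05  0.35  0.19] | 0.4 w [ 0.002 -0.005 -0.   ] | 0.01
```

```bash
python3 -m jog '[[0,[0,0.3,0],[0,0,0]],[0,[0,0.35,0],[0,0,0]],[0.2,[0,0.35,0],[0,0,0]],[0.45,[0,0.35,0],[0,0,0]],[0.45,[0,0.35,0],[0,0,0]],[0.45,[0,0.35,0],[0,0,0]]]'
python3 - <<'E'
from kin import *
plan([418.6,185.9,5],toolR(YAW,-np.radians(10),0))
E
```

```text
t: 10.45
ee_pos: [444.8, 183.1, 1.9]
orientation: [-1.571, 0.086, -0.084]
ft_force: [1.0, 0.1, 0.8]
width: 37.3
t 10.45 at [444.8 183.1   1.9] d cm [-2.64 -0.31 -0.01] | 2.7 w [ 0.002 -0.005  0.173] | 0.17
```

```bash
python3 -m jog '[[0.45,[-1,-1,0],[0,0,0.08]],[0.45,[-2,-0.8,0],[0,0,0.173]],[0.45,[-2.6,-0.5,0],[0,0,0.173]],[0.45,[-2.6,-0.35,0],[0,0,0.173]],[0.45,[-2.6,-0.35,0],[0,0,0.173]]]'
python3 - <<'E'
from kin import *
from workcell import ctrl
im=ctrl.get_image("wrist"); np.savez("w7.npz",**im); crop(im,0,0,512,384,1.5,"w7.png")
plan([418.6,185.9,5],toolR(YAW,-np.radians(10),0))
E
```

```text
t: 10.95
ee_pos: [418.0, 185.6, 4.9]
orientation: [-1.559, 0.221, 0.052]
ft_force: [-1.2, -0.9, 0.6]
width: 39.5
t 11.0 at [418.2 185.7   5.1] d cm [0.04 0.   0.02] | 0.0 w [ 0.002 -0.005  0.001] | 0.01
```

View pics/w7.png

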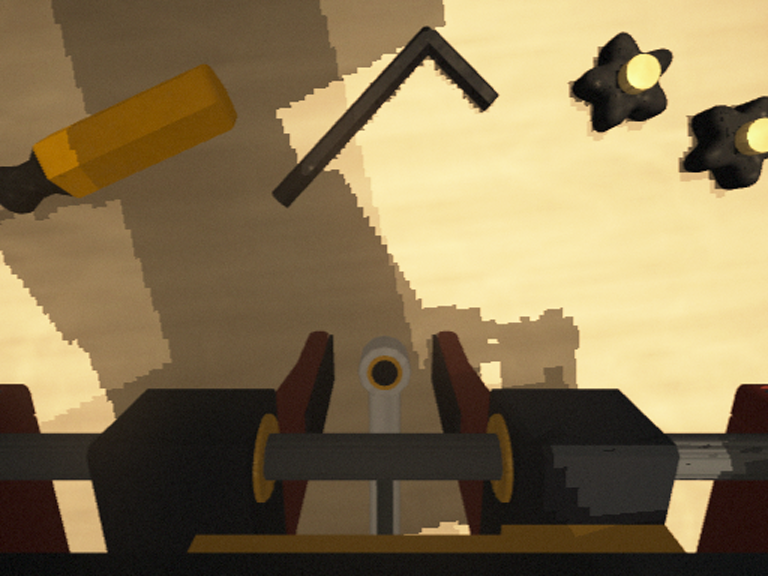

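The eye at (384,372) is centred between the jaws, about 1.7 mm ahead of the TCP line. Closing on it.

```bash
python3 -m jog '[[0.3,[0,0,0],[0,0,0]],[0,[0,0,0],[0,0,0]],[0,[0,0,0],[0,0,0]],[0,[0,0,0],[0,0,0]],[0,[0,0,0],[0,0,0]]]'
python3 - <<'E'
from kin import *
for t in (16,18,20):
  for p in ([-147,0,90],[-147,0,40],[-147,0,14]): ik(bed(p),toolR(YAW,np.radians(t),0),str((t,p[2])))
plan(bed([-150,0,150]),toolR(YAW,np.radians(15),0));print(bed([-150,0,150]))
E
```

```text
t: 11.5
ee_pos: [419.0, 186.0, 5.5]
orientation: [-1.557, 0.221, 0.052]
ft_force: [0.7, 0.1, 1.1]
width: 19.4
(16, 90) (np.float64(0.09), np.float64(0.33), np.float64(2.25), np.float64(-0.19), np.float64(0.28), np.float64(-1.21)) 0.0
(16, 90) (np.float64(0.12), np.float64(0.35), np.float64(2.37), np.float64(4.45), np.float64(0.11), np.float64(0.47)) 0.1858
(16, 40) (np.float64(0.08), np.float64(0.46), np.float64(2.22), np.float64(-0.26), np.float64(0.19), np.float64(-1.14)) 0.0
(16, 40) (np.float64(0.11), np.float64(0.48), np.float64(2.3), np.float64(4.45), np.float64(0.11), np.float64(0.46)) 0.132
(16, 14) (np.float64(0.07), np.float64(0.52), np.float64(2.19), np.float64(-0.32), np.float64(0.15), np.float64(-1.09)) 0.0
(16, 14) (np.float64(0.11), np.float64(0.54), np.float64(2.26), np.float64(4.45), np.float64(0.11), np.float64(0.46)) 0.1088
(18, 90) (np.float64(0.09), np.float64(0.33), np.float64(2.28), np.float64(-0.26), np.float64(0.23), np.float64(-1.13)) 0.0
(18, 90) (np.float64(0.12), np.float64(0.35), np.float64(2.37), np.float64(4.45), np.float64(0.11), np.float64(0.47)) 0.1
[... 689 characters left out ...]
np.float64(4.45), np.float64(0.11), np.float64(0.47)) 0.1186
(20, 40) (np.float64(0.09), np.float64(0.46), np.float64(2.26), np.float64(-0.68), np.float64(0.11), np.float64(-0.72)) 0.0052
(20, 40) (np.float64(0.11), np.float64(0.47), np.float64(2.3), np.float64(4.45), np.float64(0.11), np.float64(0.46)) 0.0644
(20, 14) (np.float64(0.09), np.float64(0.53), np.float64(2.22), np.float64(-0.9), np.float64(0.11), np.float64(-0.48)) 0.0226
(20, 14) (np.float64(0.11), np.float64(0.54), np.float64(2.26), np.float64(4.45), np.float64(0.11), np.float64(0.46)) 0.0411
t 11.5 at [419.  186.    5.5] d cm [ -0.28 -14.08 -14.53] | 20.2 w [ 0.002 -0.005 -0.436] | 0.44
[424.88214111  39.56779496 144.90381057]
```

```bash
python3 -m jog '[[0,[0,-5,0],[0,0,0]],[0,[0,-10,-2],[0,0,-0.1]],[0,[0,-14,-6],[0,0,-0.2]],[0,[0,-14,-10],[0,0,-0.3]],[0,[-0.3,-14.1,-14],[0,0,-0.4]],[0,[-0.3,-14.1,-14.5],[0,0,-0.436]],[0,[-0.3,-14.1,-14.5],[0,0,-0.436]],[0,[-0.3,-14.1,-14.5],[0,0,-0.436]]]'
python3 - <<'E'
from kin import *
plan(bed([-148,0,70]),toolR(YAW,np.radians(16),0))
E
```

```text
t: 12.3
ee_pos: [425.0, 39.9, 145.3]
orientation: [-1.576, -0.121, -0.29]
ft_force: [0.3, -1.2, -2.4]
width: 19.2
t 12.3 at [425.   39.9 145.3] d cm [2.25 7.71 0.  ] | 8.0 w [ 0.003 -0.005 -0.018] | 0.02
```

```bash
python3 -m jog '[[0,[1.2,4,0],[0,0,-0.01]],[0,[2.25,7.7,0],[0,-0.005,-0.02]],[0,[2.25,7.7,0],[0,-0.005,-0.02]],[0,[2.25,7.7,0],[0,-0.005,-0.02]]]'
python3 - <<'E'
from kin import *
from workcell import ctrl
im=ctrl.get_image("wrist"); np.savez("w8.npz",**im); crop(im,0,0,512,384,1.5,"w8.png")
plan(bed([-147,0,25]),toolR(YAW,np.radians(16),0)); print(np.round(ctrl.get_obs()["qpos"],2))
E
```

```text
t: 12.7
ee_pos: [465.7, 35.6, 75.5]
orientation: [-1.577, -0.138, -0.298]
ft_force: [-0.6, 0.6, -1.9]
width: 19.4
t 12.75 at [465.9  35.6  76.6] d cm [ 1.23  4.36 -0.01] | 4.5 w [0.004 0.001 0.001] | 0.0
[ 0.09  0.39  2.24 -0.23  0.25 -1.16]
```

View pics/w8.png

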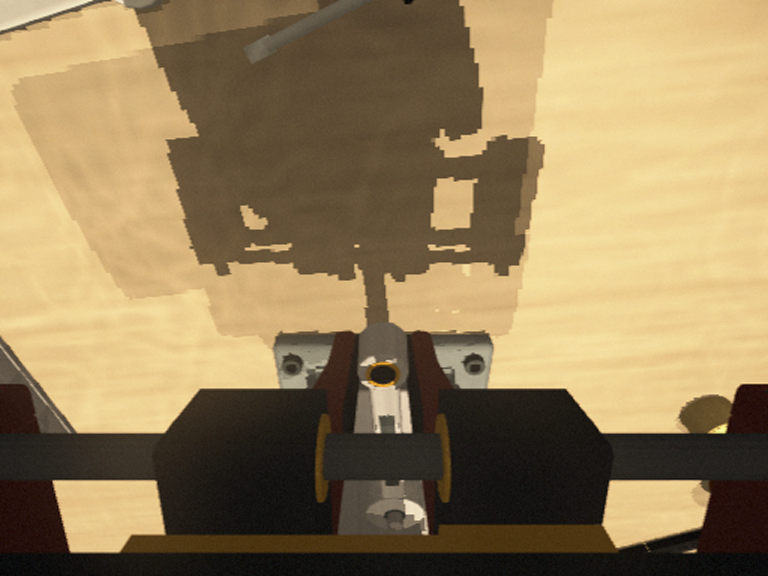

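The link has yawed about 0.054 rad in the grip: eye at (383,374), pin at (396,516). The base bolts' midpoint (383) lines up with the eye. I'll turn the tool to compensate and go on to the pre-insert pose.

```bash
python3 -m jog '[[0,[0.3,1,0],[0,0.03,0]],[0,[0.6,2.2,0],[0,0.055,0]],[0,[1,3.5,0],[0,0.055,0]],[0,[1.2,4,0],[0,0.055,0]],[0,[1.2,4,0],[0,0.055,0]]]'
python3 - <<'E'
from kin import *
from workcell import ctrl
im=ctrl.get_image("wrist"); np.savez("w9.npz",**im); crop(im,170,190,370,384,4,"w9.png")
plan(bed([-125,0,20]),toolR(YAW-.054,np.radians(18),0)); print(np.round(ctrl.get_obs()["qpos"],2))
o=ctrl.get_obs();F=R.from_euler("z",YAW)*R.from_euler("y",-np.pi/6);print(F.inv().apply(o["ee_pos"]-O))
E
```

```text
t: 13.25
ee_pos: [489.1, 32.9, 42.6]
orientation: [-1.566, -0.1, -0.346]
ft_force: [-1.5, 0.1, 0.2]
width: 19.1
t 13.3 at [489.1  32.9  42.7] d cm [2.18 0.42 0.13] | 2.2 w [-0.012 -0.002 -0.031] | 0.03
[ 0.08  0.49  2.2  -0.3   0.18 -1.05]
[-1.45207122e+02 -5.65494501e-02  2.92349379e+01]
```

View pics/w9.png

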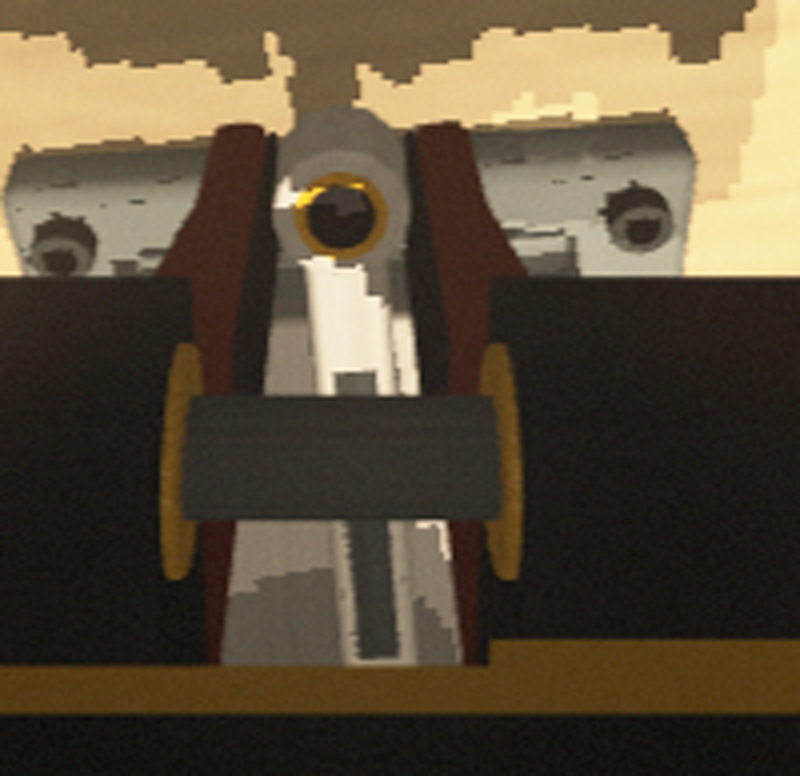

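The small-boss grip lets the link pivot: its nose sagged about 28° and was then pushed up by the bed. I'll put it back and regrip on the web at x ≈ -82 with the tool leaned back 5°. That reaches the seat at about 24–25° tool tilt and still clears the barrel.

Run:
```python
from kin import *
plan([445,60,150],toolR(YAW-.054,0,0));plan([418.6,186,25],toolR(YAW-.054,-np.radians(5),0))
```

```text
t 13.3 at [489.1  32.9  42.7] d cm [ -1.59 -11.61   2.12] | 11.9 w [-0.012 -0.001  0.283] | 0.28
t 13.3 at [489.1  32.9  42.7] d cm [-9.51 -0.75 14.01] | 16.9 w [-0.012 -0.     0.371] | 0.37
```

```bash
python3 -m jog '[[0,[-1.5,-4,0.2],[0,0,0]],[0,[-2,-8,1],[0,0,0.1]],[0,[-2,-11.5,3],[0,0,0.2]],[0,[-4,-10,6],[0,0,0.3]],[0,[-6,-7,10],[0,0,0.37]],[0,[-9,-4,14],[0,0,0.37]],[0,[-9.5,-3,14],[0,0,0.37]],[0,[-9.5,-3,14],[0,0,0.37]]]'
python3 - <<'E'
from kin import *
from workcell import ctrl
im=ctrl.get_image("wrist"); np.savez("w10.npz",**im); crop(im,0,0,512,384,1.5,"w10.png")
plan([418.6,186,6],toolR(YAW-.054,-np.radians(5),0))
E
```

```text
t: 14.1
ee_pos: [410.5, 187.5, 44.7]
orientation: [-1.548, 0.19, -0.049]
ft_force: [-1.3, 0.4, -0.5]
width: 19.3
t 14.15 at [411.5 187.   45.8] d cm [ 1.07  3.9  -0.04] | 4.0 w [-0.011  0.004 -0.002] | 0.01
```

View pics/w10.png

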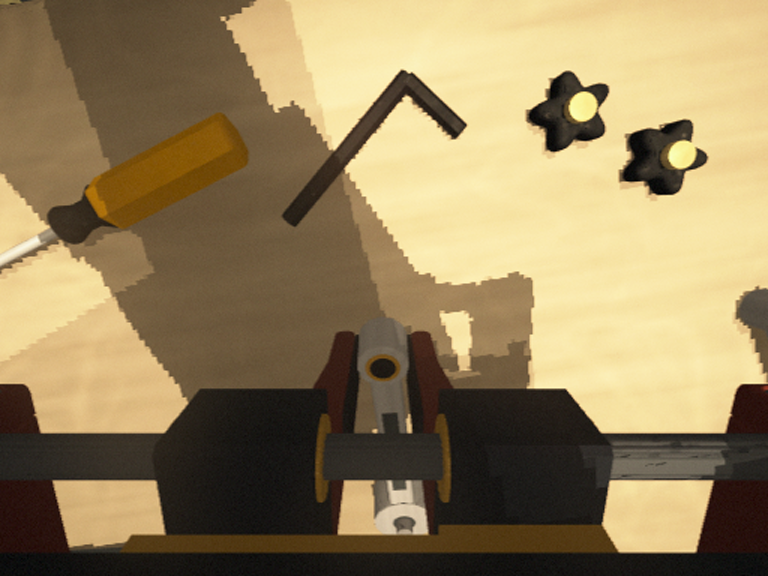

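The link hangs nose-down (boss at (402,518)). I'll lower it so the table levels it, then release.

```bash
python3 -m jog '[[0,[0.5,1.5,0],[0,0,0]],[0,[1,2.5,0],[0,0,0]],[0,[1,3.2,0],[0,0,0]],[0,[1,3.7,0],[0,0,0]],[0,[1,3.8,0],[0,0,0]],[0.25,[1,3.8,0],[0,0,0]],[0.45,[1,3.8,0],[0,0,0]],[0.45,[1,3.8,0],[0,0,0]]]'
python3 -m jog '[[0.45,[1,-1,0],[0,0,-0.05]],[0.45,[1.5,-1.5,0],[0,0,-0.05]],[0.45,[1.5,-1.5,0],[0,0,-0.05]]]'
python3 - <<'E'
from kin import *
from workcell import ctrl
im=ctrl.get_image("wrist"); np.savez("w11.npz",**im); crop(im,150,180,360,384,3.8,"w11.png")
o=ctrl.get_obs();print(o["ee_pos"],o["orientation"])
E
```

```text
t: 14.95
ee_pos: [418.6, 185.9, 7.0]
orientation: [-1.548, 0.19, -0.053]
ft_force: [-0.3, 0.5, -0.0]
width: 34.2
t: 15.25
ee_pos: [435.7, 183.5, 21.2]
orientation: [-1.551, 0.151, -0.094]
ft_force: [0.4, -0.6, 0.2]
width: 39.5
[435.22591417 183.37903911  20.77549552] [-1.55172305  0.15144734 -0.09315845]
```

View pics/w11.png

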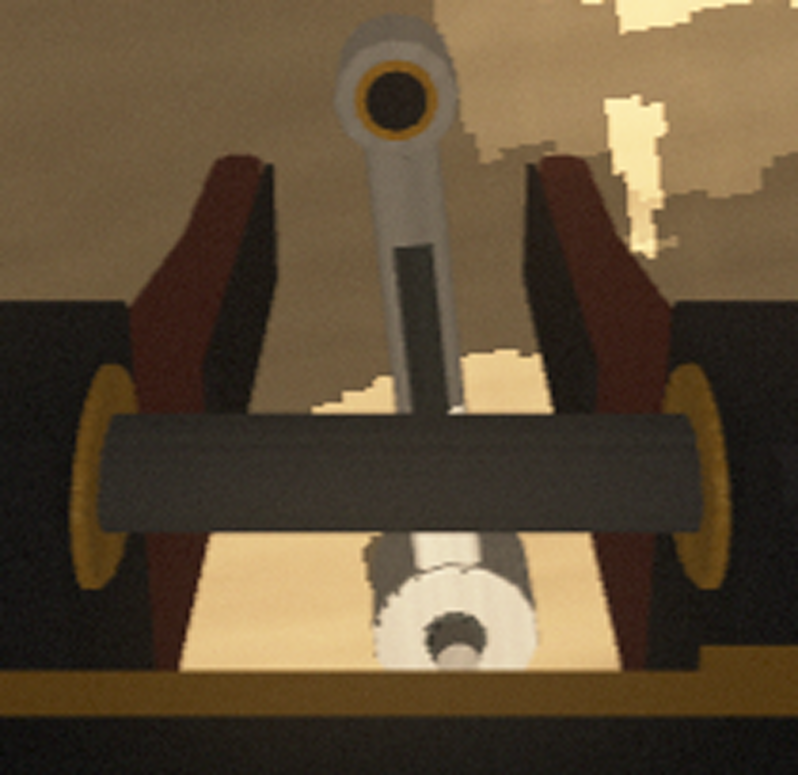

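Eye at (396,100) and boss at (456,640) in this crop. Computing the grip pose.

Run:
```python
from kin import *
im=load("w11")
E_=atz(im,150+396/3.8,180+100/3.8,20);B_=atz(im,150+456/3.8,180+640/3.8,20)
print(E_.round(1),B_.round(1),np.linalg.norm(B_-E_))
yaw=np.arctan2(B_[1]-E_[1],B_[0]-E_[0]);print("yaw",yaw)
F=R.from_euler("z",yaw); g=E_*[1,1,0]+F.apply([18,0,4.5]); print(g)
plan(g,toolR(yaw,-np.radians(5),0))
```

```text
[415.1 186.2  20. ] [514.6 181.2  20. ] 99.6085039485092
yaw -0.0499414014565788
[433.08738206 185.27216167   4.5       ]
t 15.3 at [435.2 183.4  20.8] d cm [-0.18  1.64  0.13] | 1.7 w [-0.019 -0.105  0.05 ] | 0.12
```

```bash
python3 -m jog '[[0.45,[-0.1,0.6,0.1],[-0.01,-0.06,0.03]],[0.45,[-0.2,1.2,0.13],[-0.02,-0.105,0.05]],[0.45,[-0.2,1.6,0.13],[-0.02,-0.105,0.05]],[0.45,[-0.2,1.6,0.13],[-0.02,-0.105,0.05]],[0.2,[-0.2,1.6,0.13],[-0.02,-0.105,0.05]],[0,[-0.2,1.6,0.13],[-0.02,-0.105,0.05]],[0,[-0.2,1.6,0.13],[-0.02,-0.105,0.05]],[0,[-0.2,1.6,0.13],[-0.02,-0.105,0.05]]]'
python3 -m jog '[[0,[0,0,0],[0,0,0]],[0,[0,0,0],[0,0,0]]]'
cat >> kin.py <<'E'
def iks(p,Rt,s=(0.08,.5,2.15,-.5,.15,-1)):
    def f(q):
        x,r=fk(q,PAR); return np.r_[(x-p),8*((r*TO).inv()*Rt).as_rotvec()]
    r=least_squares(f,np.clip(s,LO+.012,HI-.012),bounds=(LO+[0]*3+[.03,.01,0] if 0 else LO+np.array([0,0,0,.03,.008,0]),HI)); x,rr=fk(r.x,PAR)
    return r.x,x,rr*TO
E
python3 - <<'E'
from kin import *
for x,z,t in ((-145,60,15),(-135,28,17),(-120,20,20),(-100,14,22),(-84,12,24),(-84,12,25),(-84,5,24),(-84,5,25)):
    Rt=toolR(YAW,np.radians(t),0);q,p,r=iks(bed([x,0,z]),Rt); print(x,z,t,q.round(2),(p-bed([x,0,z])).round(1),((Rt.inv()*r).as_rotvec()).round(3))
E
```

```text
t: 16.1
ee_pos: [432.4, 185.1, 4.7]
orientation: [-1.568, 0.108, 0.029]
ft_force: [0.5, 0.4, 1.0]
width: 11.9
t: 16.3
ee_pos: [432.5, 185.1, 4.7]
orientation: [-1.569, 0.108, 0.029]
ft_force: [-0.1, -0.7, 2.6]
width: 11.5
-145 60 15 [ 0.08  0.41  2.22 -0.18  0.26 -1.22] [-0. -0. -0.] [-0. -0.  0.]
-135 28 17 [ 0.07  0.48  2.2  -0.29  0.18 -1.12] [ 0.  0. -0.] [-0.  0.  0.]
-120 20 20 [ 0.07  0.5   2.19 -0.5   0.12 -0.91] [ 0. -0.  0.] [-0. -0. -0.]
-100 14 22 [ 0.07  0.5   2.17 -0.59  0.12 -0.82] [0. 0. 0.] [-0.003  0.     0.004]
-84 12 24 [ 0.07  0.5   2.15 -0.72  0.12 -0.69] [0. 0. 0.] [-0.01 -0.    0.01]
-84 12 25 [ 0.08  0.5   2.16 -0.94  0.12 -0.47] [0. 0. 0.] [-0.021 -0.     0.014]
-84 5 24 [ 0.07  0.52  2.14 -0.77  0.12 -0.64] [0. 0. 0.] [-0.014 -0.     0.013]
-84 5 25 [ 0.08  0.52  2.15 -1.03  0.12 -0.38] [0. 0. 0.] [-0.026 -0.     0.014]
```

Run:
```python
from kin import *
plan(bed([-150,0,150]),toolR(YAW,np.radians(12),0));plan(bed([-142,0,60]),toolR(YAW,np.radians(15),0))
```

```text
t 16.3 at [432.5 185.1   4.7] d cm [ -1.25 -13.94 -14.59] | 20.2 w [-0.002  0.053 -0.297] | 0.3
t 16.3 at [432.5 185.1   4.7] d cm [  4.56  -7.03 -14.85] | 17.1 w [-0.003  0.053 -0.349] | 0.35
```

```bash
python3 -m jog '[[0,[0,-5,0],[0,0,0]],[0,[0,-10,-2],[0,0.02,-0.1]],[0,[-0.5,-14,-6],[0,0.05,-0.2]],[0,[-1.2,-14,-10],[0,0.05,-0.25]],[0,[-1.2,-14,-14],[0,0.053,-0.3]],[0,[1.5,-11,-14.7],[0,0.053,-0.33]],[0,[4.5,-7,-14.8],[0,0.053,-0.35]],[0,[4.5,-7,-14.8],[0,0.053,-0.35]]]'
python3 -m jog '[[0,[0,0,0],[0,0,0]]]'
python3 - <<'E'
from kin import *
from workcell import ctrl
im=ctrl.get_image("wrist"); np.savez("w12.npz",**im); crop(im,0,0,512,384,1.5,"w12.png")
plan(bed([-135,0,28]),toolR(YAW,np.radians(17),0))
E
```

```text
t: 17.1
ee_pos: [473.3, 33.7, 63.6]
orientation: [-1.573, -0.115, -0.278]
ft_force: [-0.9, 0.3, -2.5]
width: 11.7
t: 17.2
ee_pos: [473.9, 34.4, 68.7]
orientation: [-1.571, -0.121, -0.282]
ft_force: [0.5, -0.0, -2.0]
width: 11.8
t 17.25 at [474.9  34.7  70.5] d cm [ 1.69  2.91 -0.04] | 3.4 w [-0.003 -0.001 -0.037] | 0.04
```

View pics/w12.png

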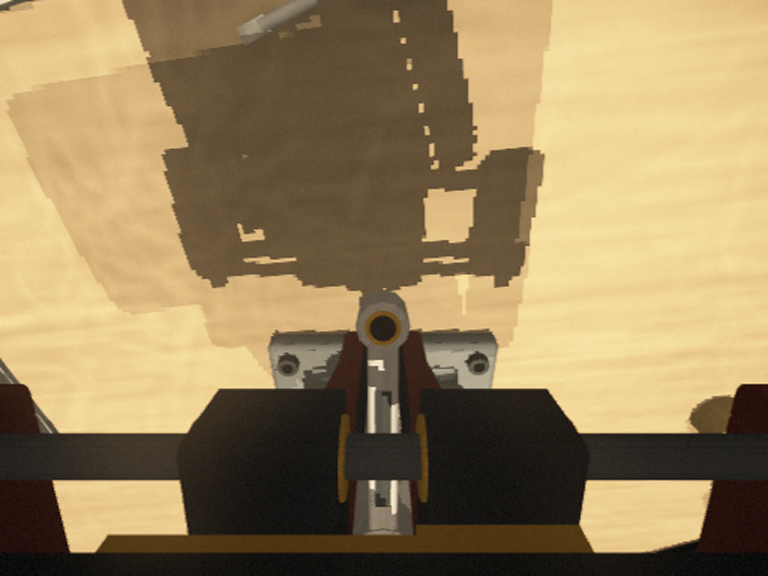

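Link is straight: eye (383,327) sits midway between the bolts (288,363) and (479,363). Sliding in along the planned waypoints.

```bash
python3 -m jog '[[0,[0.8,1.4,0],[0,0,-0.02]],[0,[1.7,2.8,0],[0,0,-0.037]],[0,[1.7,2.9,0],[0,0,-0.037]],[0,[1.7,2.9,0],[0,0,-0.037]]]'
python3 - <<'E'
from kin import *
from workcell import ctrl
im=ctrl.get_image("wrist"); np.savez("w13.npz",**im); crop(im,170,190,370,384,4,"w13.png")
for x,z,t in ((-120,21,20),(-100,16,22),(-83,12.5,24.5),(-83,5.5,24.5)):
    q,p,r=iks(bed([x,0,z]),toolR(YAW,np.radians(t),0)); plan(p,r)
o=ctrl.get_obs();F=R.from_euler("z",YAW)*R.from_euler("y",-np.pi/6);print(F.inv().apply(o["ee_pos"]-O).round(1),o["qpos"].round(2),o["ft_force"].round(1))
E
```

```text
t: 17.65
ee_pos: [499.8, 32.6, 48.9]
orientation: [-1.569, -0.156, -0.317]
ft_force: [-0.2, -0.1, -1.6]
width: 11.6
t 17.7 at [499.6  32.6  48.8] d cm [ 1.45  0.51 -0.08] | 1.5 w [-0.003 -0.    -0.048] | 0.05
t 17.7 at [499.6  32.6  48.8] d cm [ 3.52  0.56 -0.08] | 3.6 w [-0.005 -0.    -0.081] | 0.08
t 17.7 at [499.6  32.6  48.8] d cm [ 5.25  0.52 -0.08] | 5.3 w [-0.017  0.    -0.114] | 0.12
t 17.7 at [499.6  32.6  48.8] d cm [ 5.41  1.2  -0.08] | 5.5 w [-0.022  0.001 -0.112] | 0.11
[-133.1    0.8   29.2] [ 0.07  0.48  2.19 -0.27  0.18 -1.13] [-0.3  0.6 -2.2]
```

View pics/w13.png

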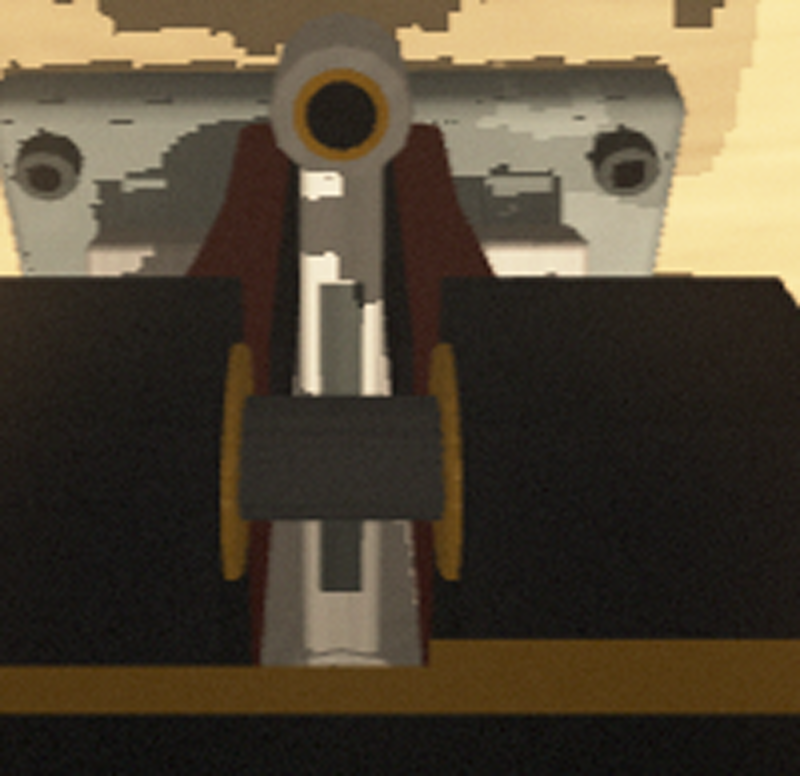

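The boss's near edge sits at v≈352, which matches a 5° grip with no sag. The 0.8 mm lateral offset agrees with the plan. Inserting.

```bash
python3 -m jog '[[0,[0.8,0.4,-0.08],[0,0,-0.025]],[0,[1.45,0.5,-0.08],[0,0,-0.048]],[0,[2.1,0.53,-0.08],[0,0,-0.06]],[0,[2.8,0.55,-0.08],[0,0,-0.07]],[0,[3.5,0.56,-0.08],[-0.005,0,-0.081]],[0,[4.1,0.54,-0.08],[-0.01,0,-0.093]],[0,[4.7,0.53,-0.08],[-0.013,0,-0.104]],[0,[5.25,0.52,-0.08],[-0.017,0,-0.114]]]'
python3 - <<'E'
from kin import *
from workcell import ctrl
for x,z,t in ((-83,12.5,24.5),(-83,5.5,24.5)):
    q,p,r=iks(bed([x,0,z]),toolR(YAW,np.radians(t),0)); plan(p,r)
o=ctrl.get_obs();F=R.from_euler("z",YAW)*R.from_euler("y",-np.pi/6);print(F.inv().apply(o["ee_pos"]-O).round(1),o["qpos"].round(2),o["ft_force"].round(1))
E
```

```text
t: 18.5
ee_pos: [551.2, 26.1, 58.6]
orientation: [-1.58, -0.244, -0.408]
ft_force: [0.4, 0.0, -2.1]
width: 11.9
t 18.5 at [551.2  26.1  58.6] d cm [ 0.01 -0.08  0.03] | 0.1 w [ 0.001 -0.    -0.   ] | 0.0
t 18.5 at [551.2  26.1  58.6] d cm [0.08 0.61 0.04] | 0.6 w [-0.004 -0.     0.002] | 0.0
[-83.1  -0.4  11.7] [ 0.07  0.5   2.15 -0.8   0.12 -0.61] [ 0.4  0.  -2.1]
```

No contact on the way in. Lowering step by step.

```bash
python3 -m jog '[[0,[0.04,0.3,0.02],[0,0,0]],[0,[0.06,0.45,0.04],[0,0,0]],[0,[0.06,0.45,0.04],[0,0,0]]]'; python3 -m jog '[[0,[0.02,0.1,0],[0,0,0]],[0,[0.02,0.15,0],[0,0,0]],[0,[0.02,0.15,0],[0,0,0]]]'
python3 - <<'E'
from kin import *
from workcell import ctrl
im=ctrl.get_image("scene"); np.savez("s2.npz",**im); crop(im,200,140,300,240,6,"s2.png")
im=ctrl.get_image("top"); np.savez("t2.npz",**im); crop(im,200,140,300,240,6,"t2.png")
o=ctrl.get_obs();F=R.from_euler("z",YAW)*R.from_euler("y",-np.pi/6);print(F.inv().apply(o["ee_pos"]-O).round(1),o["qpos"].round(2),o["ft_force"].round(1),o["moment"].round(2))
E
```

```text
t: 18.8
ee_pos: [553.9, 26.4, 54.1]
orientation: [-1.579, -0.243, -0.408]
ft_force: [-0.1, 0.0, 2.1]
width: 11.5
t: 19.1
ee_pos: [554.2, 26.3, 52.3]
orientation: [-1.58, -0.243, -0.407]
ft_force: [-0.6, -0.1, 2.8]
width: 11.8
[-83.7   0.1   4.8] [ 0.07  0.52  2.15 -0.85  0.11 -0.56] [-0.4 -1.1  1.9] [ 0.11 -0.4   0.01]
```

View pics/s2.png

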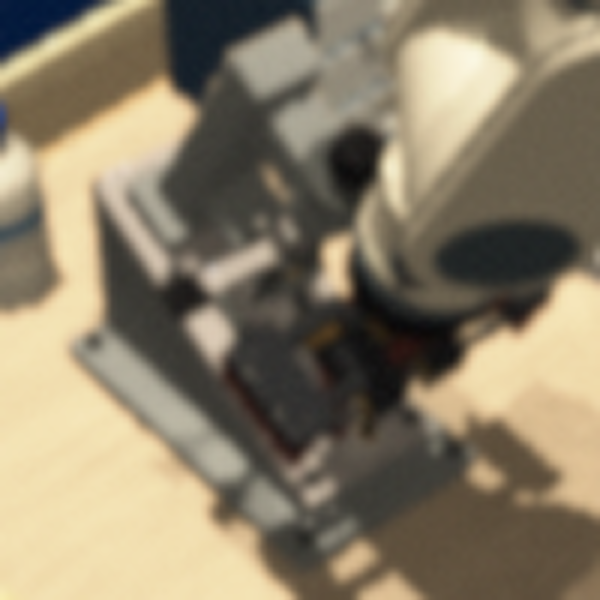

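Light contact, about 4 N, at the expected height. I'll nudge down-slope to feel for the ledge before releasing.

```bash
python3 -m jog '[[0,[-0.15,0.02,0],[0,0,0]],[0,[-0.3,0.04,0],[0,0,0]],[0,[-0.3,0.04,0],[0,0,0]]]'
python3 - <<'E'
from kin import *
from workcell import ctrl
o=ctrl.get_obs();F=R.from_euler("z",YAW)*R.from_euler("y",-np.pi/6);print(F.inv().apply(o["ee_pos"]-O).round(1),F.inv().apply(o["ft_force"]).round(1),o["moment"].round(2))
E
```

```text
t: 19.5
ee_pos: [553.0, 26.5, 51.5]
orientation: [-1.58, -0.244, -0.409]
ft_force: [3.9, -1.4, 5.2]
width: 12.1
[-85.2   0.2   4.7] [ 6.1 -1.   2.5] [-0.05 -1.11 -0.09]
```

The ledge resists with about 6 N, so the boss is in the nest. Releasing and backing out along the tool.

```bash
python3 -m jog '[[0.15,[0.1,0,0],[0,0,0]],[0.3,[0.1,0,0],[0,0,0]],[0.4,[0.1,0,0],[0,0,0]],[0.4,[0.1,0,0],[0,0,0]],[0.4,[0,-1,0],[0,0,0]],[0.4,[-1,-3,0],[0,0,0.03]],[0.4,[-2.5,-5,0],[0,0,0.06]],[0.4,[-4.5,-7,0],[0,0,0.1]]]'
python3 - <<'E'
from kin import *
from workcell import ctrl
im=ctrl.get_image("wrist"); np.savez("w14.npz",**im); crop(im,0,0,512,384,1.5,"w14.png")
o=ctrl.get_obs();F=R.from_euler("z",YAW)*R.from_euler("y",-np.pi/6);print(F.inv().apply(o["ee_pos"]-O).round(1),F.inv().apply(o["ft_force"]).round(1),o["qpos"].round(2))
E
```

```text
t: 20.3
ee_pos: [481.3, 34.9, 96.9]
orientation: [-1.584, -0.161, -0.327]
ft_force: [0.0, 0.8, 0.0]
width: 35.2
[-127.4    0.8   82.2] [-1.9  0.8  2.3] [ 0.1   0.35  2.22 -0.27  0.28 -1.12]
```

View pics/w14.png

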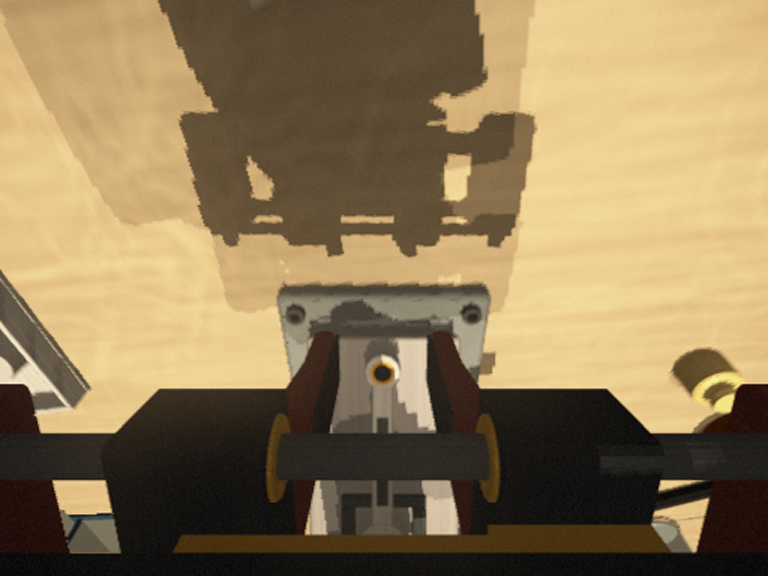

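Run:
```python
from kin import *
im=load("w14"); crop(im,195,220,325,384,4.5,"w14c.png")
```

```text
(no output)
```

View pics/w14c.png

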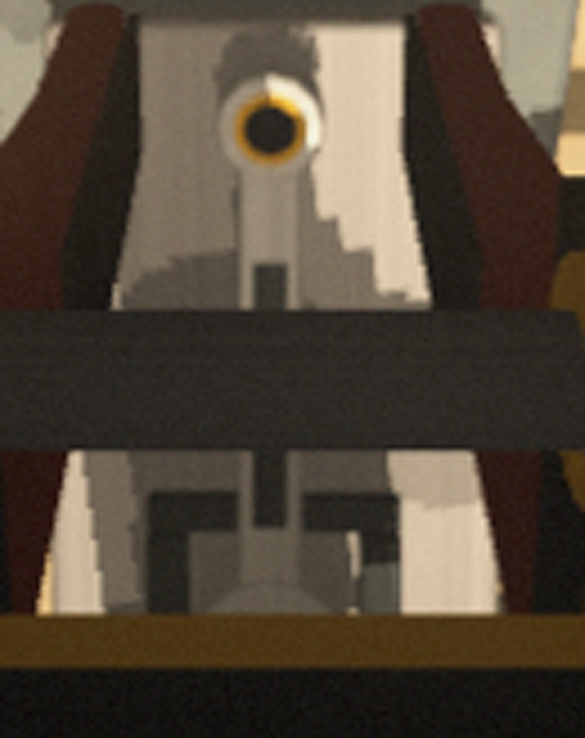

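The link lies straight, its web centred over the ledge and its boss behind it, with the pin side under the hammer. Now the knob.

Run:
```python
from kin import *
plan(bed([-110,0,235]),toolR(YAW,np.radians(24),0));plan(bed([-1,0,240]),toolR(YAW,np.radians(30),0)); print(bed([-1,0,240]))
for z in (240,177,230): print(iks(bed([-1,0,z]),toolR(YAW,np.radians(30),0),(.08,.1,2.1,-.2,.4,-1.2))[0].round(2))
```

```text
t 20.35 at [478.2  34.9  97.5] d cm [ -1.59 -15.29  -0.3 ] | 15.4 w [ 0.014 -0.001 -0.112] | 0.11
t 20.35 at [478.2  34.9  97.5] d cm [  8.95 -18.12  -0.32] | 20.2 w [ 0.014  0.    -0.217] | 0.22
[508.47454181  30.92720003 297.34609691]
[ 0.1  -0.04  2.13 -0.19  0.54 -1.23]
[ 0.08  0.1   2.13 -0.24  0.4  -1.19]
[ 0.09 -0.01  2.13 -0.2   0.52 -1.23]
```

```bash
python3 -m jog '[[0.5,[-1,-5,0],[0,0,0]],[0.5,[-1.5,-10,-0.2],[0,0,-0.05]],[0.5,[-1.6,-15,-0.3],[0,0,-0.11]],[0.5,[2,-18,-0.3],[0,0,-0.15]],[0.5,[6,-18.1,-0.3],[0.01,0,-0.2]],[0.5,[9,-18.1,-0.3],[0.014,0,-0.217]],[0.5,[9,-18.1,-0.3],[0.014,0,-0.217]],[0.5,[9,-18.1,-0.3],[0.014,0,-0.217]]]'
python3 - <<'E'
from kin import *
from workcell import ctrl
im=ctrl.get_image("wrist"); np.savez("w15.npz",**im); crop(im,0,0,512,384,1.5,"w15.png")
plan(bed([-1,0,195]),toolR(YAW,np.radians(30),0)); plan(bed([-1,0,177]),toolR(YAW,np.radians(30),0));
E
```

```text
t: 21.15
ee_pos: [511.8, 30.6, 295.7]
orientation: [-1.558, -0.336, -0.495]
ft_force: [0.5, -1.0, -0.1]
width: 43.8
t 21.2 at [511.2  30.7 295.3] d cm [-0.15  4.19  0.  ] | 4.2 w [0.001 0.    0.004] | 0.0
t 21.2 at [511.2  30.7 295.3] d cm [-0.15  5.99  0.01] | 6.0 w [0.001 0.    0.004] | 0.0
```

View pics/w15.png

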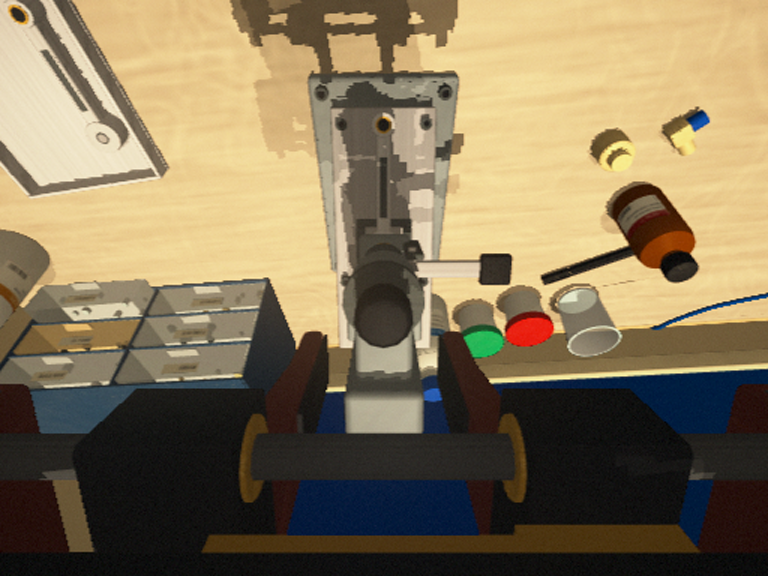

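Seen along the bed normal: knob (384,316) centred laterally between the jaws, link straight with its eye at (383,123), sear pad at (496,269). Descending on the knob.

```bash
python3 -m jog '[[0.5,[-0.3,2.5,0],[0,0,0]],[0.5,[-0.3,4.5,0],[0,0,0]],[0.5,[-0.3,5.9,0],[0,0,0]],[0.5,[-0.3,6,0],[0,0,0]],[0.5,[-0.3,6,0],[0,0,0]],[0.2,[-0.3,6,0],[0,0,0]],[0,[-0.3,6,0],[0,0,0]],[0,[-0.3,6,0],[0,0,0]]]'
python3 -m jog '[[0,[0,0,0],[0,0,0]],[0,[0,0,0],[0,0,0]]]'
python3 - <<'E'
from kin import *
from workcell import ctrl
o=ctrl.get_obs();F=R.from_euler("z",YAW)*R.from_euler("y",-np.pi/6);print(F.inv().apply(o["ee_pos"]-O).round(1),F.inv().apply(o["ft_force"]).round(1))
plan(bed([-2.5,0,227.5]),toolR(YAW,np.radians(30),0))
E
```

```text
t: 22.0
ee_pos: [539.9, 27.9, 244.0]
orientation: [-1.557, -0.338, -0.496]
ft_force: [-0.3, -1.5, 0.2]
width: 28.4
t: 22.2
ee_pos: [540.0, 27.9, 243.7]
orientation: [-1.557, -0.338, -0.496]
ft_force: [0.3, -2.6, 1.5]
width: 28.3
[ -0.4   0.3 177.7] [ 1.2 -2.6  1. ]
t 22.2 at [540.   27.9 243.7] d cm [-0.17 -4.98 -0.03] | 5.0 w [0.    0.    0.007] | 0.01
```

```bash
python3 -m jog '[[0,[0,-0.8,0],[0,0,0]],[0,[0,-1.6,0],[0,0,0]],[0,[0,-2.4,0],[0,0,0]],[0,[0,-3.2,0],[0,0,0]],[0,[0,-4,0],[0,0,0]],[0,[0,-4.6,0],[0,0,0]],[0,[0,-5,0],[0,0,0]],[0,[0,-5,0],[0,0,0]]]'
python3 - <<'E'
from kin import *
from workcell import ctrl
o=ctrl.get_obs();F=R.from_euler("z",YAW)*R.from_euler("y",-np.pi/6);print(F.inv().apply(o["ee_pos"]-O).round(1),F.inv().apply(o["ft_force"]).round(1),o["width"])
E
```

```text
t: 23.0
ee_pos: [515.1, 30.4, 286.8]
orientation: [-1.557, -0.338, -0.496]
ft_force: [14.4, -5.5, -13.0]
width: 28.3
[-5.000e-01  1.000e-01  2.275e+02] [  6.4  -4.  -18.7] 28.341305036353376
```

Drawn 49.8 mm at about 19 N, with no slip. Easing back to see whether the sear holds.

```bash
python3 -m jog '[[0,[0,0.3,0],[0,0,0]],[0,[0,0.55,0],[0,0,0]],[0,[0,0.55,0],[0,0,0]]]'
python3 - <<'E'
from kin import *
from workcell import ctrl
o=ctrl.get_obs();F=R.from_euler("z",YAW)*R.from_euler("y",-np.pi/6);print(F.inv().apply(o["ee_pos"]-O).round(1),F.inv().apply(o["ft_force"]).round(1),o["width"])
E
```

```text
t: 23.3
ee_pos: [517.6, 30.1, 282.6]
orientation: [-1.557, -0.338, -0.496]
ft_force: [-2.0, -5.2, 4.5]
width: 28.2
[-4.000e-01  1.000e-01  2.227e+02] [ 1.  -5.4  4.6] 28.245536759553765
```

The pull has vanished, so the sear holds. Opening and withdrawing.

```bash
python3 -m jog '[[0.3,[0,0,0],[0,0,0]],[0.5,[0,0,0],[0,0,0]],[0.5,[0,0,0],[0,0,0]],[0.5,[0,0,0],[0,0,0]],[0.5,[0,-3,0],[0,0,0]],[0.5,[0,-6,0],[0,0,0]],[0.5,[0,-6,0],[0,0,0]],[0.5,[0,-6,0],[0,0,0]]]'
python3 - <<'E'
from kin import *
from workcell import ctrl
im=ctrl.get_image("wrist"); np.savez("w16.npz",**im); crop(im,0,0,512,384,1.5,"w16.png")
o=ctrl.get_obs();F=R.from_euler("z",YAW)*R.from_euler("y",-np.pi/6);print(F.inv().apply(o["ee_pos"]-O).round(1))
plan(bed([-2,82,150]),toolR(YAW,np.radians(25),-90));plan(bed([-2,82,103]),toolR(YAW,np.radians(25),-90))
for t in (20,25,30): print(iks(bed([-2,80,85]),toolR(YAW,np.radians(t),-90),(.2,.3,2.0,-.4,.4,.6))[0].round(2))
E
```

```text
t: 24.1
ee_pos: [487.5, 33.7, 333.9]
orientation: [-1.556, -0.339, -0.497]
ft_force: [0.8, -1.2, -0.4]
width: 44.1
[ -1.7   0.5 281.5]
t 24.15 at [487.3  33.6 333. ] d cm [-0.11 13.15  8.15] | 15.5 w [-0.073  1.57   0.073] | 1.57
t 24.15 at [487.3  33.6 333. ] d cm [-0.14 17.85  8.15] | 19.6 w [-0.073  1.57   0.073] | 1.57
[ 0.2   0.36  1.96 -0.22  0.5   0.48]
[ 0.22  0.35  2.01 -0.36  0.39  0.63]
[ 0.23  0.34  2.06 -0.62  0.29  0.9 ]
```

View pics/w16.png

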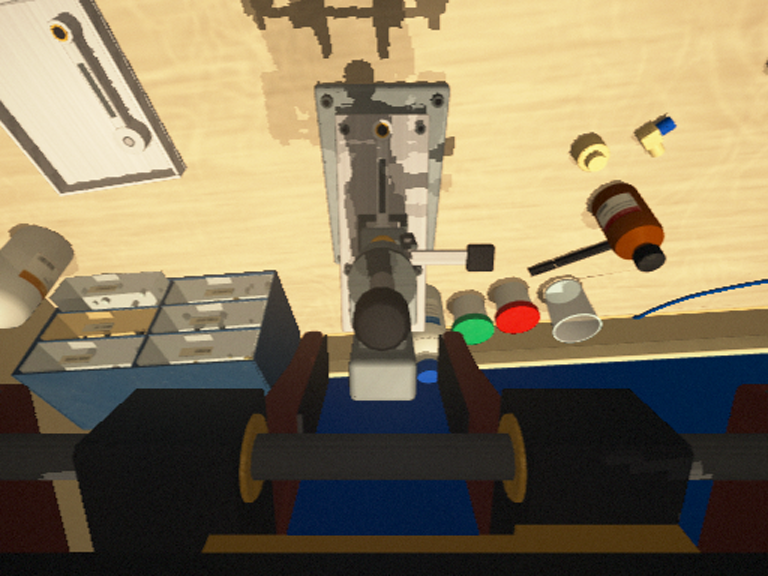

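The hammer stays cocked: the knob at (380,318) stands well above the barrel. Now I'll rotate the hand 90° and go over the sear pad with closed fingers.

```bash
python3 -m jog '[[0,[0,0,1.5],[-0.007,0.15,0.007]],[0,[0,0,3],[-0.014,0.3,0.014]],[0,[0,0,4.5],[-0.021,0.45,0.021]],[0,[0,1,6],[-0.028,0.6,0.028]],[0,[-0.1,2,7.5],[-0.035,0.75,0.035]],[0,[-0.1,4,8],[-0.042,0.9,0.042]],[0,[-0.1,6,8],[-0.049,1.05,0.049]],[0,[-0.1,8,8],[-0.056,1.2,0.056]]]'
python3 - <<'E'
from kin import *
plan(bed([-2,80,130]),toolR(YAW,np.radians(25),-90))
E
```

```text
t: 24.95
ee_pos: [535.0, 109.3, 261.4]
orientation: [-1.074, 0.643, -1.278]
ft_force: [-0.1, 0.1, -0.0]
width: 0.4
t 24.95 at [535.  109.3 261.4] d cm [0.18 6.95 0.56] | 7.0 w [-0.015  0.37   0.017] | 0.37
```

```bash
python3 -m jog '[[0,[0,2,0.2],[0,0.15,0]],[0,[0.1,4,0.4],[-0.01,0.3,0.01]],[0,[0.2,6,0.56],[-0.015,0.37,0.017]],[0,[0.2,6.95,0.56],[-0.015,0.37,0.017]],[0,[0.2,6.95,0.56],[-0.015,0.37,0.017]],[0,[0.2,6.95,0.56],[-0.015,0.37,0.017]]]'
python3 - <<'E'
from kin import *
from workcell import ctrl
im=ctrl.get_image("wrist"); np.savez("w17.npz",**im); crop(im,0,0,512,384,1.5,"w17.png")
for z in (104,86,80): plan(bed([-2,80,z]),toolR(YAW,np.radians(25),-90))
E
```

```text
t: 25.55
ee_pos: [570.3, 104.5, 203.7]
orientation: [-0.85, 0.932, -1.471]
ft_force: [0.7, -0.7, -0.5]
width: 0.6
t 25.6 at [570.5 104.7 204.4] d cm [-0.03  2.85  0.1 ] | 2.8 w [-0.003  0.006  0.   ] | 0.01
t 25.6 at [570.5 104.7 204.4] d cm [-0.03  4.64  0.26] | 4.6 w [-0.003  0.006  0.   ] | 0.01
t 25.6 at [570.5 104.7 204.4] d cm [-0.03  5.24  0.31] | 5.2 w [-0.003  0.006  0.   ] | 0.01
```

View pics/w17.png

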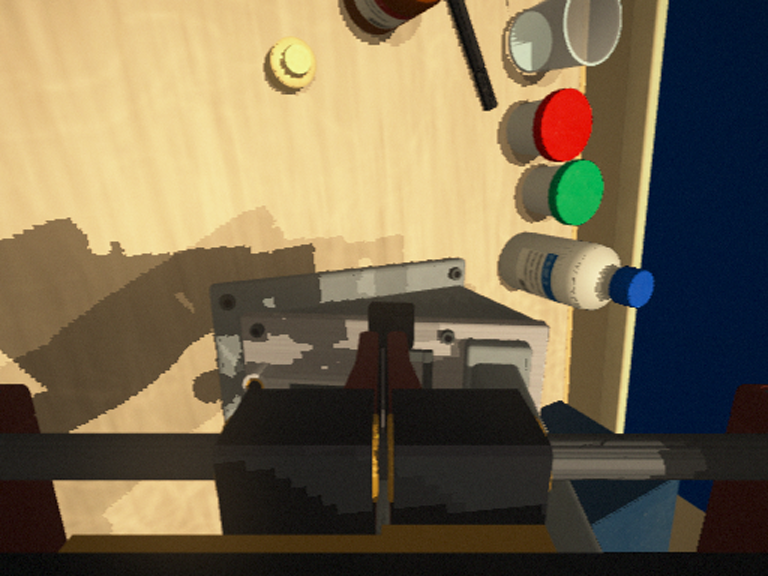

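The thumb pad at (391,318) lies just below the fingertips. Pressing.

```bash
python3 -m jog '[[0,[0,1.5,0.05],[0,0,0]],[0,[0,2.8,0.1],[0,0,0]],[0,[0,3.6,0.17],[0,0,0]],[0,[0,4.3,0.23],[0,0,0]],[0,[0,4.8,0.28],[0,0,0]],[0,[0,4.9,0.28],[0,0,0]]]'
python3 - <<'E'
from kin import *
from workcell import ctrl
o=ctrl.get_obs();F=R.from_euler("z",YAW)*R.from_euler("y",-np.pi/6);print(F.inv().apply(o["ee_pos"]-O).round(1),F.inv().apply(o["ft_force"]).round(1))
E
```

```text
t: 26.2
ee_pos: [594.1, 102.1, 160.8]
orientation: [-0.848, 0.932, -1.472]
ft_force: [-1.3, -0.9, 2.1]
width: 0.8
[-1.8 79.6 82.8] [-0.  -1.1  2.4]
```

```bash
python3 -m jog '[[0,[0,-2,0],[0,0,0]],[0,[0,-6,0],[0,0,0]],[0,[0,-10,0],[0,0,0]]]'
python3 - <<'E'
from kin import *
from workcell import ctrl
for n in ("top","scene"):
    im=ctrl.get_image(n); np.savez(n+"3.npz",**im); crop(im,200,130,300,230,6,n+"3.png")
o=ctrl.get_obs();print(o["ee_pos"])
plan(bed([-110,0,235]),toolR(YAW,np.radians(24),0))
E
```

```text
t: 26.5
ee_pos: [550.6, 106.4, 251.8]
orientation: [-0.85, 0.934, -1.471]
ft_force: [1.4, -0.0, 0.8]
width: 0.8
[552.58996689 107.29639338 256.55294109]
t 26.6 at [552.6 107.3 256.6] d cm [  7.98  -3.92 -12.35] | 15.2 w [-0.024 -1.566  0.02 ] | 1.57
```

View pics/scene3.png

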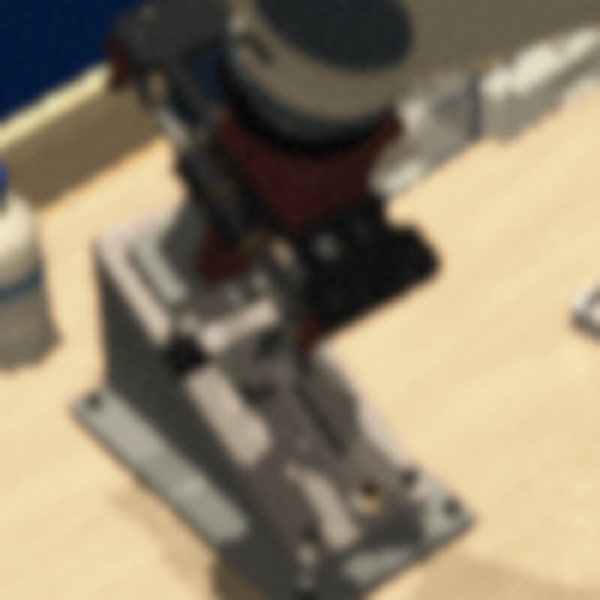

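View pics/top3.png

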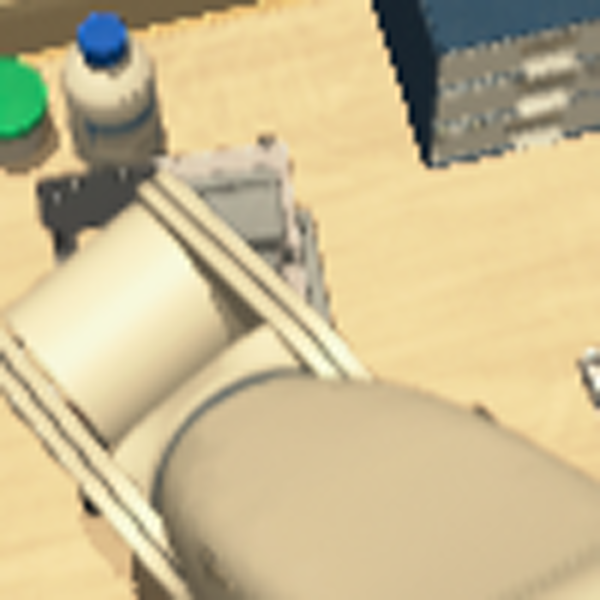

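The arm hides the hammer in both views. I'll turn back and look with the wrist camera.

```bash
python3 -m jog '[[0.2,[0.5,-3,0],[0,-0.15,0]],[0.2,[2,-5,-2],[0,-0.3,0]],[0.2,[3,-5,-4],[0,-0.45,0]],[0.2,[4,-5,-6],[-0.01,-0.6,0.01]],[0.4,[5,-5,-8],[-0.01,-0.75,0.01]],[0.4,[6,-4.5,-10],[-0.01,-0.9,0.01]],[0.4,[7,-4,-12],[-0.015,-1.05,0.015]],[0.4,[8,-4,-12.3],[-0.02,-1.2,0.02]]]'
python3 -m jog '[[0.4,[0,0,0],[-0.01,-0.15,0]],[0.4,[0,0,0],[-0.01,-0.3,0]],[0.4,[0,0,0],[-0.01,-0.36,0]]]'
python3 - <<'E'
from kin import *
from workcell import ctrl
im=ctrl.get_image("wrist"); np.savez("w18.npz",**im); crop(im,0,0,512,384,1.5,"w18.png")
o=ctrl.get_obs();F=R.from_euler("z",YAW)*R.from_euler("y",-np.pi/6);print(F.inv().apply(o["ee_pos"]-O).round(1))
plan(bed([-110,0,235]),toolR(YAW,np.radians(24),0))
E
```

```text
t: 27.4
ee_pos: [413.0, 39.0, 233.3]
orientation: [-1.461, 0.036, -0.671]
ft_force: [-0.3, -0.1, -0.2]
width: 35.0
t: 27.7
ee_pos: [416.0, 39.3, 235.2]
orientation: [-1.571, -0.241, -0.405]
ft_force: [0.9, 0.5, -0.4]
width: 35.2
[-112.5   -1.1  232.6]
t 27.75 at [416.   39.4 235.2] d cm [ 0.22 -0.26  0.11] | 0.4 w [ 0.006 -0.001 -0.008] | 0.01
```

View pics/w18.png

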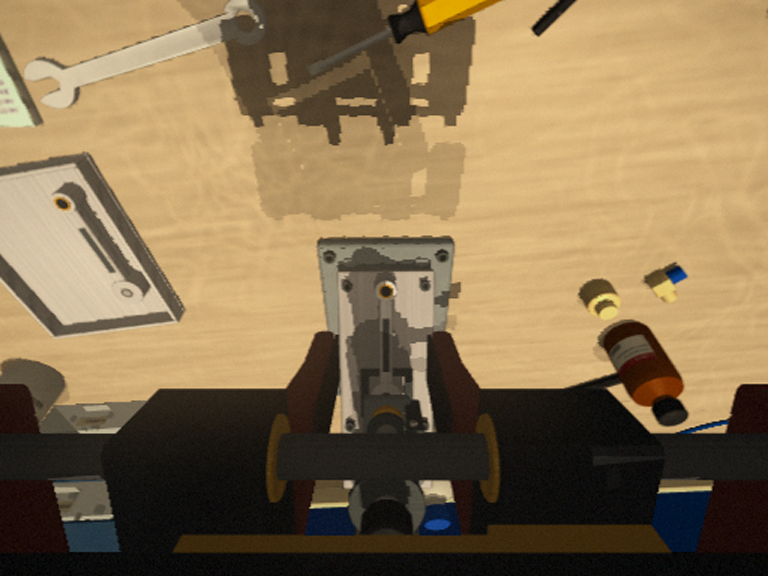

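Run:
```python
from kin import *
im=load("w18"); crop(im,205,170,315,360,3.1,"w18c.png")
# predicted knob centre pixel at rest and cocked
for h in (0,45): print(h,[round(c,1) for c in proj(im,bed([-2,0,201+h]))],[round(c,1) for c in proj(im,bed([-2,0,179+h]))])
print(proj(im,bed([-2,0,170])),proj(im,bed([-102,0,20])),proj(im,bed([-2,0,38])),proj(im,bed([-2,0,20])))
```

```text
0 [np.float64(256.8), np.float64(364.4)] [np.float64(256.7), np.float64(344.9)]
45 [np.float64(256.8), np.float64(418.8)] [np.float64(256.8), np.float64(389.2)]
(np.float64(256.73181829627305), np.float64(337.83653653761985)) (np.float64(256.72560905881187), np.float64(194.83315434488537)) (np.float64(256.6711290873788), np.float64(271.85047612369567)) (np.float64(256.6658810217833), np.float64(266.14436823813674))
```

View pics/w18c.png

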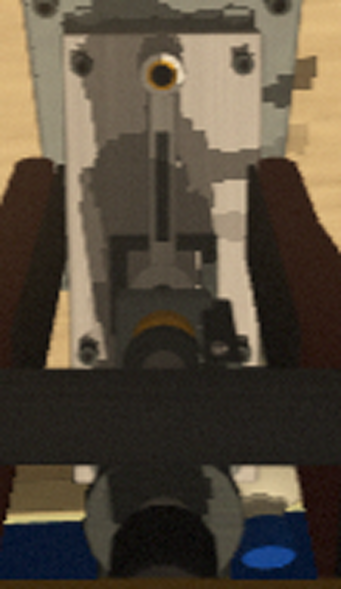

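The knob rests right on the barrel (v≈335 onward; a cocked knob would be past v 389), so the hammer has fired and the link is still seated. Going back for the link.

```bash
python3 - <<'E'
from kin import *
plan(bed([-127,0,85]),toolR(YAW,np.radians(19.5),0))
E
python3 -m jog '[[0.4,[0,4,0.1],[0,0,0.02]],[0.4,[-0.5,8,0.1],[0,0,0.04]],[0.4,[-0.7,12,0.1],[0,0,0.06]],[0.4,[-1,14.7,0.1],[0,0,0.07]],[0.4,[-1,14.7,0.1],[0,0,0.07]],[0.4,[-1,14.7,0.1],[0,0,0.07]]]'
python3 - <<'E'
from kin import *
for x,z,t in ((-110,45,21),(-95,22,23),(-85.5,12,24.5),(-85.5,5.5,24.5)):
    q,p,r=iks(bed([x,0,z]),toolR(YAW,np.radians(t),0)); plan(p,r)
E
```

```text
t 27.75 at [416.   39.4 235.2] d cm [ 0.22 14.83  0.19] | 14.8 w [ 0.005 -0.001  0.071] | 0.07
t: 28.35
ee_pos: [464.7, 34.6, 96.5]
orientation: [-1.574, -0.18, -0.354]
ft_force: [-0.2, 0.3, 0.8]
width: 35.0
t 28.35 at [464.7  34.6  96.5] d cm [3.68 3.69 0.14] | 5.2 w [ 0.005 -0.008 -0.027] | 0.03
t 28.35 at [464.7  34.6  96.5] d cm [5.58 5.67 0.16] | 8.0 w [ 0.002 -0.007 -0.058] | 0.06
t 28.35 at [464.7  34.6  96.5] d cm [6.69 6.48 0.17] | 9.3 w [-0.011 -0.007 -0.074] | 0.08
t 28.35 at [464.7  34.6  96.5] d cm [6.81 7.12 0.18] | 9.9 w [-0.016 -0.006 -0.073] | 0.07
```

```bash
python3 -m jog '[[0.4,[2,2,0.1],[0,0,-0.015]],[0.4,[3.7,3.7,0.14],[0.005,-0.008,-0.027]],[0.4,[5.6,5.7,0.16],[0,-0.007,-0.058]],[0.4,[6.7,6.5,0.17],[-0.01,-0.007,-0.074]],[0.4,[6.8,6.7,0.17],[-0.014,-0.006,-0.073]],[0.4,[6.8,6.7,0.17],[-0.014,-0.006,-0.073]],[0.4,[6.8,6.7,0.17],[-0.014,-0.006,-0.073]]]'
python3 - <<'E'
from kin import *
from workcell import ctrl
im=ctrl.get_image("wrist"); np.savez("w19.npz",**im); crop(im,0,0,512,384,1.5,"w19.png")
o=ctrl.get_obs();F=R.from_euler("z",YAW)*R.from_euler("y",-np.pi/6);print(F.inv().apply(o["ee_pos"]-O).round(1),o["ft_force"].round(1),o["qpos"].round(2))
q,p,r=iks(bed([-85.5,0,5.5]),toolR(YAW,np.radians(24.5),0)); plan(p,r)
E
```

```text
t: 29.05
ee_pos: [551.1, 26.8, 57.7]
orientation: [-1.584, -0.243, -0.41]
ft_force: [-0.8, -0.6, -0.9]
width: 35.2
[-83.7   0.3  10.9] [ 0.9  0.2 -0.3] [ 0.08  0.5   2.15 -0.85  0.12 -0.56]
t 29.1 at [551.2  26.8  57.6] d cm [-0.12  0.56 -0.02] | 0.6 w [-0.002 -0.     0.003] | 0.0
```

View pics/w19.png

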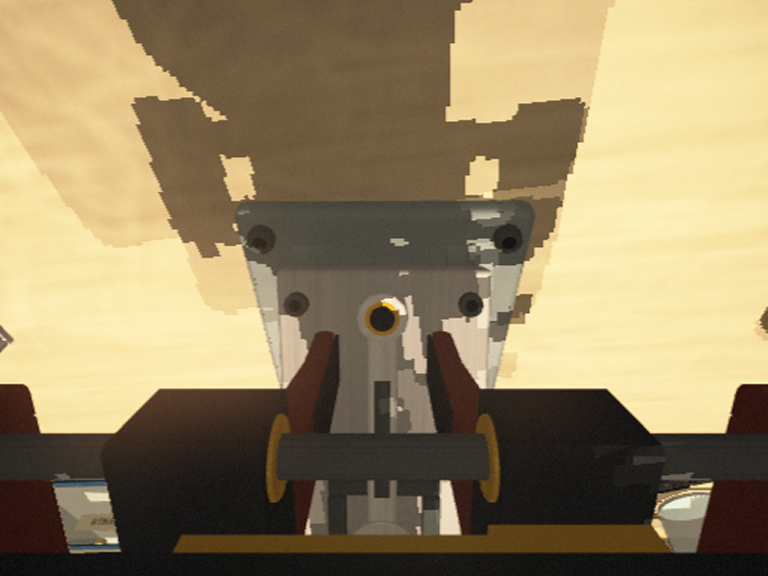

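The web lies between the jaws, eye at (382,318). Lowering and gripping.

```bash
python3 -m jog '[[0.4,[-0.1,0.3,-0.02],[0,0,0]],[0.4,[-0.12,0.55,-0.02],[0,0,0]],[0.4,[-0.12,0.55,-0.02],[0,0,0]],[0.2,[-0.12,0.55,-0.02],[0,0,0]],[0,[-0.12,0.55,-0.02],[0,0,0]],[0,[-0.12,0.55,-0.02],[0,0,0]],[0,[-0.12,0.55,-0.02],[0,0,0]],[0,[-0.12,0.55,-0.02],[0,0,0]]]'
python3 - <<'E'
from kin import *
from workcell import ctrl
o=ctrl.get_obs();F=R.from_euler("z",YAW)*R.from_euler("y",-np.pi/6);print(F.inv().apply(o["ee_pos"]-O).round(1),o["ft_force"].round(1),o["width"])
for x,z,t in ((-84.5,14.5,24.5),(-100,18,22.5),(-120,23,20.5),(-138,33,17),(-142,60,15)):
    q,p,r=iks(bed([x,0,z]),toolR(YAW,np.radians(t),0)); plan(p,r)
E
```

```text
t: 29.9
ee_pos: [552.7, 26.3, 51.3]
orientation: [-1.585, -0.243, -0.409]
ft_force: [-2.1, -0.6, 4.4]
width: 11.7
[-85.5  -0.    4.7] [-2.1 -0.6  4.4] 11.69291744830507
t 29.9 at [552.7  26.3  51.3] d cm [-0.01 -0.99 -0.02] | 1.0 w [ 0.005 -0.    -0.   ] | 0.0
t 29.9 at [552.7  26.3  51.3] d cm [-1.59 -1.17 -0.02] | 2.0 w [ 0.014 -0.001  0.028] | 0.03
t 29.9 at [552.7  26.3  51.3] d cm [-3.63 -1.45 -0.03] | 3.9 w [ 0.019 -0.001  0.057] | 0.06
t 29.9 at [552.7  26.3  51.3] d cm [-5.53 -2.25 -0.04] | 6.0 w [ 0.019 -0.001  0.118] | 0.12
t 29.9 at [552.7  26.3  51.3] d cm [-6.22 -4.89 -0.09] | 7.9 w [ 0.019 -0.002  0.153] | 0.15
```

```bash
python3 -m jog '[[0,[0,-0.5,0],[0,0,0]],[0,[0,-1,-0.02],[0.005,0,0]],[0,[-0.3,-1.05,-0.02],[0.005,0,0]],[0,[-0.9,-1.1,-0.02],[0.01,0,0.015]],[0,[-1.6,-1.2,-0.02],[0.014,0,0.028]],[0,[-2.6,-1.3,-0.03],[0.016,0,0.042]],[0,[-3.6,-1.45,-0.03],[0.019,0,0.057]],[0,[-4.6,-1.9,-0.04],[0.019,0,0.09]]]'
python3 - <<'E'
from kin import *
from workcell import ctrl
o=ctrl.get_obs();F=R.from_euler("z",YAW)*R.from_euler("y",-np.pi/6);print(F.inv().apply(o["ee_pos"]-O).round(1),o["ft_force"].round(1),o["width"])
for x,z,t in ((-142,60,15),(-150,150,10)):
    plan(bed([x,0,z]),toolR(YAW,np.radians(t),0))
E
```

```text
t: 30.7
ee_pos: [501.4, 31.3, 48.9]
orientation: [-1.571, -0.171, -0.333]
ft_force: [0.1, 0.4, -2.5]
width: 11.8
[-131.3   -0.4   28.4] [ 0.1  0.4 -2.5] 11.815083666445517
t 30.7 at [501.4  31.3  48.9] d cm [-1.69 -2.88  0.04] | 3.3 w [ 0.    -0.     0.059] | 0.06
t 30.7 at [501.4  31.3  48.9] d cm [ -4.28 -11.53   0.03] | 12.3 w [ 0.    -0.     0.146] | 0.15
```

Out of the nest with about 2 N of weight hanging. Locating the tray from two wrist views.

```bash
python3 -m jog '[[0,[-1,-2,0],[0,0,0.03]],[0,[-2,-5,0],[0,0,0.08]],[0,[-3,-9,0],[0,0,0.146]],[0,[-4.3,-13,0],[0,0,0.25]],[0,[-4.3,-16,0],[0,0,0.35]],[0,[-4.3,-17,0],[0,0,0.4]]]'
python3 - <<'E'
from kin import *
from workcell import ctrl
im=ctrl.get_image("wrist"); np.savez("w20.npz",**im)
a=load("w18"); crop(a,0,80,140,240,3.7,"w18t.png"); crop(im,0,0,512,384,1.5,"w20.png")
plan([485,-180,200],toolR(.06,0,0)); print(ctrl.get_obs()["qpos"].round(2))
E
```

```text
t: 31.3
ee_pos: [409.8, 41.4, 200.4]
orientation: [-1.563, 0.139, -0.023]
ft_force: [0.9, 0.1, -1.6]
width: 11.9
t 31.35 at [410.9  41.4 200.4] d cm [  9.64  -0.71 -21.25] | 23.3 w [-0.008 -0.164 -0.074] | 0.18
[ 0.06  0.18  2.05  0.02  0.99 -1.42]
```

View pics/w18t.png

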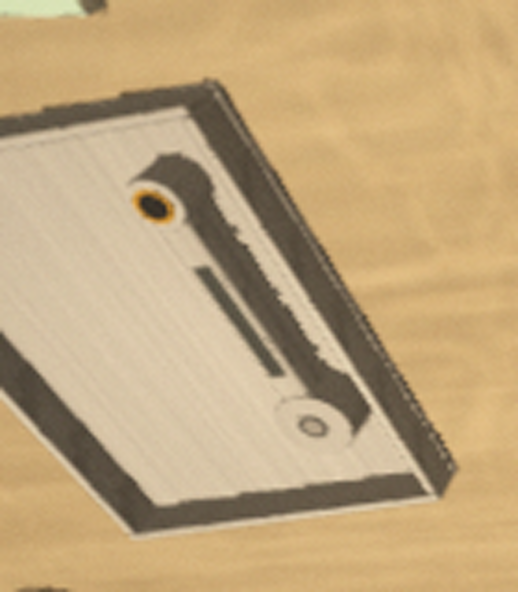

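View pics/w20.png

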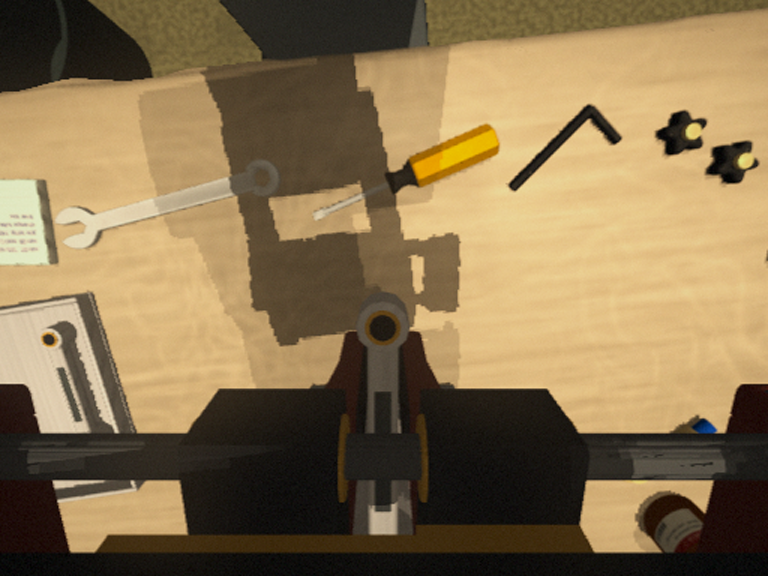

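Run:
```python
from kin import *
np.set_printoptions(precision=1,suppress=True)
a=load("w18");b=load("w4");c=load("w20")
A=lambda u,v,z:atz(a,u/3.7,80+v/3.7,z)
print("corners ++ +- -+",A(441,494,22),A(135,533,22),A(213,83,22))
print("eye,boss",A(154,206,24),A(312,427,24))
B=lambda u,v,z:atz(b,u/4.4,v/4.4,z)
print("w4 ++ +-",B(540,512,22),B(163,573,22)," eye,boss",B(315,82,24),B(412,388,24))
print("w20 -+ , ++,eye",atz(c,90/1.5,294/1.5,22),atz(c,139/1.5,490/1.5,22),atz(c,50/1.5,338/1.5,24))
```

```text
corners ++ +- -+ [ 576.  -192.3   22. ] [ 585.2 -335.4   22. ] [ 394.8 -192.2   22. ]
eye,boss [ 433.3 -234.    24. ] [ 533.3 -227.3   24. ]
w4 ++ +- [ 580.6 -191.1   22. ] [ 587.4 -337.4   22. ]  eye,boss [ 433.5 -234.    24. ] [ 533.2 -226.3   24. ]
w20 -+ , ++,eye [ 398.7 -193.1   22. ] [ 577.5 -192.3   22. ] [ 431.1 -232.8   24. ]
```

Both views agree: the finished link lies at boss (533,-227) and eye (433,-234), with the tray centre near (491,-264). I'll put the link down with its boss at about (540,-289).

Run:
```python
from kin import *
plan([458.2,-294,120],toolR(.065,-np.radians(5),0))
for z in (120,9): print(iks(np.array([458.2,-294,z]),toolR(.065,-np.radians(5),0),(-.5,.5,2,0,.8,-2))[0].round(2))
```

```text
t 31.35 at [410.9  41.4 200.4] d cm [  8.75   7.36 -32.88] | 34.8 w [-0.015 -0.168  0.013] | 0.17
[-0.56  0.48  1.84 -0.07  0.9  -2.16]
[-0.56  0.66  1.87 -0.08  0.69 -2.13]
```

```bash
python3 -m jog '[[0,[1,0,-4],[0,-0.03,0]],[0,[2,0,-9],[0,-0.05,0]],[0,[3.5,0,-14],[0,-0.08,0]],[0,[5,0,-19],[0,-0.11,0]],[0,[6.5,1,-24],[-0.01,-0.14,0.01]],[0,[8,3,-29],[-0.015,-0.168,0.013]],[0,[8.75,6,-32.9],[-0.015,-0.168,0.013]],[0,[8.75,7.3,-32.9],[-0.015,-0.168,0.013]]]'
python3 -m jog '[[0,[0,0,0],[0,0,0]],[0,[0,0,0],[0,0,0]]]'
python3 - <<'E'
from kin import *
from workcell import ctrl
im=ctrl.get_image("wrist"); np.savez("w21.npz",**im); crop(im,0,0,512,384,1.5,"w21.png")
plan([458.2,-294,40],toolR(.065,-np.radians(5),0)); plan([458.2,-294,9.5],toolR(.065,-np.radians(5),0))
E
```

```text
t: 32.15
ee_pos: [455.6, -297.9, 115.4]
orientation: [-1.574, 0.021, 0.119]
ft_force: [0.5, 0.6, -2.0]
width: 11.5
t: 32.35
ee_pos: [455.0, -293.6, 117.0]
orientation: [-1.571, 0.021, 0.122]
ft_force: [0.3, 0.6, -1.3]
width: 11.8
t 32.4 at [ 455.7 -293.6  117.9] d cm [ 0.94  7.73 -0.06] | 7.8 w [ 0.     0.    -0.002] | 0.0
t 32.4 at [ 455.7 -293.6  117.9] d cm [ 1.22 10.77 -0.06] | 10.8 w [ 0.     0.    -0.002] | 0.0
```

View pics/w21.png

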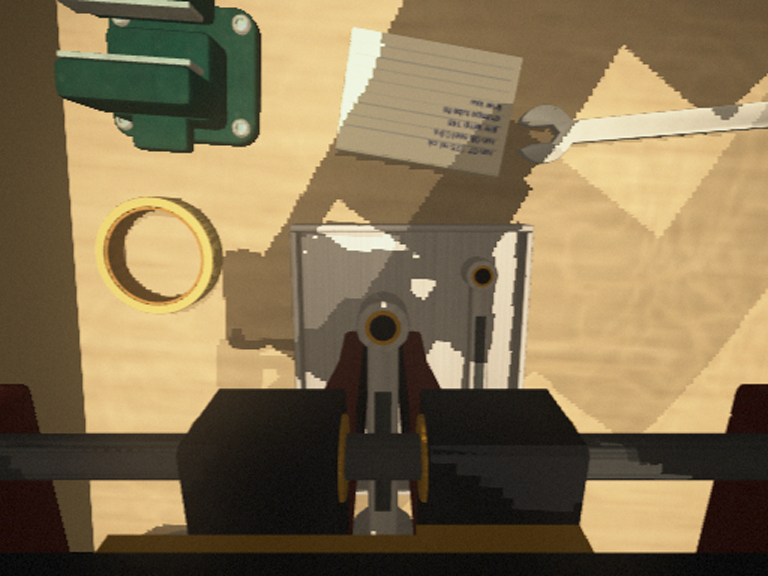

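The link hangs over the free half of the tray: left wall at u=295, the finished link at u=482, ours at u=383, all parallel. Lowering.

```bash
python3 -m jog '[[0,[0.4,3,0],[0,0,0]],[0,[0.8,6,0],[0,0,0]],[0,[1,8.5,-0.05],[0,0,0]],[0,[1.1,10,-0.05],[0,0,0]],[0,[1.2,10.6,-0.06],[0,0,0]],[0,[1.2,10.6,-0.06],[0,0,0]],[0,[1.2,10.6,-0.06],[0,0,0]]]'
python3 - <<'E'
from kin import *
from workcell import ctrl
o=ctrl.get_obs();print(o["ee_pos"].round(1),o["ft_force"].round(1),o["moment"].round(2))
E
```

```text
t: 33.1
ee_pos: [459.4, -295.2, 12.3]
orientation: [-1.574, 0.017, 0.12]
ft_force: [-0.1, -1.0, -1.8]
width: 11.5
[ 459.4 -295.2   12.3] [-0.1 -1.  -1.8] [ 0.1  -0.06 -0.06]
```

```bash
python3 -m jog '[[0,[0.02,0.2,0],[0,0,0]],[0,[0.03,0.35,0],[0,0,0]],[0,[0.03,0.35,0],[0,0,0]]]'
python3 - <<'E'
from kin import *
from workcell import ctrl
o=ctrl.get_obs();print(o["ee_pos"].round(1),o["ft_force"].round(1),o["moment"].round(2))
E
```

```text
t: 33.4
ee_pos: [459.4, -295.4, 8.8]
orientation: [-1.574, 0.018, 0.119]
ft_force: [-0.6, 0.6, 5.5]
width: 11.8
[ 459.4 -295.4    8.8] [-0.6  0.6  5.5] [ 0.27  0.02 -0.01]
```

Touched down at the expected height with about 5 N. Releasing and retreating.

```bash
python3 -m jog '[[0.15,[0,0,0],[0,0,0]],[0.3,[0,0,0],[0,0,0]],[0.3,[0,0,0],[0,0,0]],[0.3,[0,-2,0],[0,0,0]],[0.3,[-1,-6,0],[0,0,0]],[0.3,[-2,-11,0],[0,0,0]],[0.3,[-3,-16,0],[0,0,0]],[0.3,[-3,-20,0],[0,0,0]]]'
python3 - <<'E'
from kin import *
from workcell import ctrl
im=ctrl.get_image("wrist"); np.savez("w22.npz",**im); crop(im,0,0,512,384,1.5,"w22.png")
o=ctrl.get_obs();print(o["ee_pos"],o["t"])
for n in ("scene","top"):
    im=ctrl.get_image(n); np.savez(n+"4.npz",**im)
crop(load("scene4"),200,120,360,240,5,"scene4.png");crop(load("top4"),200,140,360,240,5,"top4.png")
E
```

```text
t: 34.2
ee_pos: [445.5, -295.6, 211.9]
orientation: [-1.573, 0.019, 0.12]
ft_force: [0.6, -0.2, -0.5]
width: 26.4
[ 449.42064509 -297.71692539  218.3909043 ] 34.25
```

View pics/w22.png

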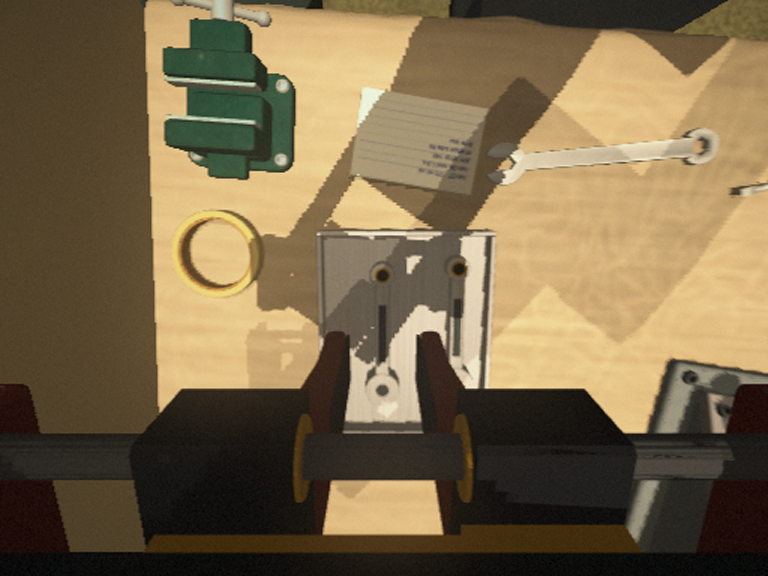

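View pics/scene4.png

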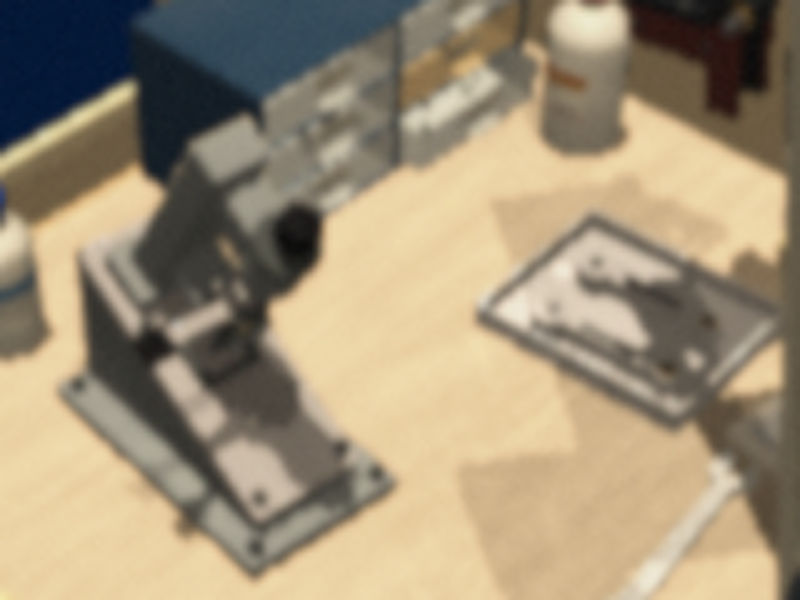

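View pics/top4.png

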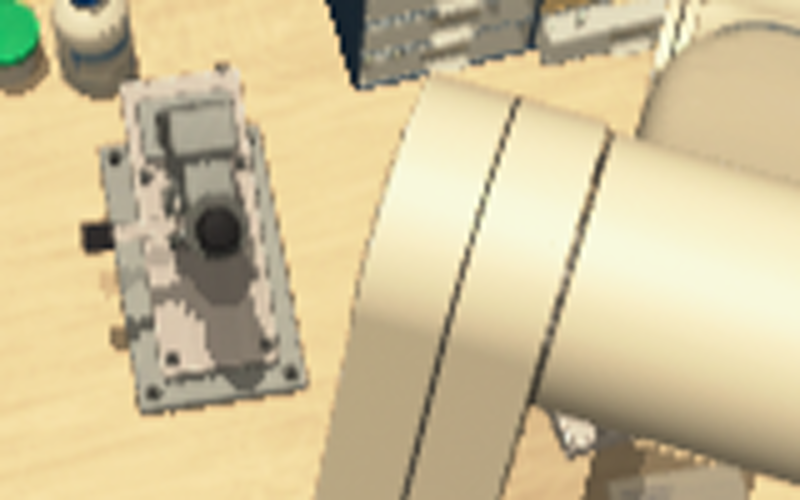

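Both links lie in the tray (ours: boss (382,390), eye (382,273)), and the knob is back at its rest pixel (217,231) in the top view. Checking that the pin is flush.

Run:
```python
from kin import *
im=load("w22"); crop(im,205,150,335,285,4.4,"w22c.png")
print(atz(im,382/1.5,390/1.5,24).round(1),atz(im,382/1.5,274/1.5,24).round(1))
P,m=cloud(im); print(P[256:264,251:259,2].round(0))
```

```text
[ 542.3 -289.9   24. ] [ 441.4 -296.4   24. ]
[[22. 24. 24. 22. 24. 23. 22. 24.]
 [23. 24. 23. 23. 23. 22. 23. 22.]
 [22. 22. 22. 22. 22. 25. 23. 22.]
 [22. 23. 23. 23. 22. 24. 22. 22.]
 [24. 23. 23. 23. 23. 22. 24. 24.]
 [22. 22. 23. 22. 22. 23. 23. 21.]
 [24. 23. 24. 23. 23. 23. 24. 22.]
 [23. 24. 22. 23. 23. 23. 23. 23.]]
```

View pics/w22c.png

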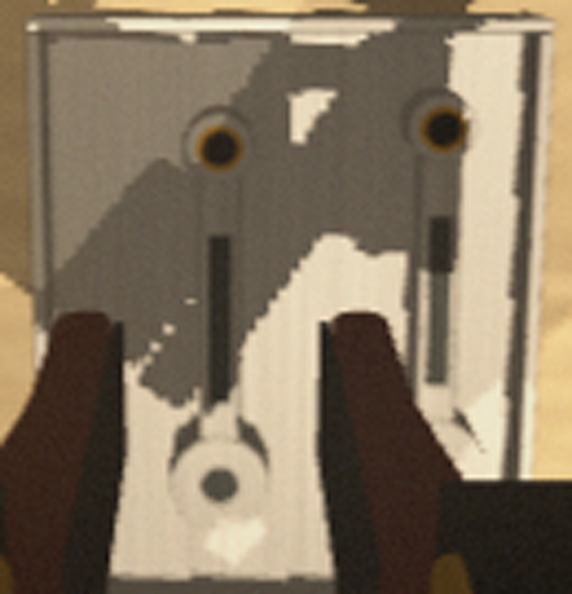

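The pin shows as a grey disc with uniform depth (23 ± 1 mm, level with the boss top), so it is home. The link is flat and well inside the tray. Handing in.

Run:
```python
from workcell import ctrl
print(ctrl.close_job()); print(ctrl.get_obs()["t"])
```

```text
the job is handed in; nothing more can be done
None
the job is handed in; nothing more can be done
```

The job is done and handed in after about 34 s of robot time. I seated the proud-pin link in the nest, cocked the hammer by its knob, fired it with the sear pad, and laid the link in the tray beside the finished one.

**Regrips:** seating took three grips:
- With the first, square grip, the arm hit its wrist limits at the press's tilt.
- With the second, on the small boss, the link's nose sagged and touched the bed.
- With the third, on the web with the tool leaned back 5°, it went in. I felt the ledge resist before letting go.

**Final checks:**
- **Pin:** the depth reading over the pin and boss top is level at 23 ± 1 mm, so the pin is flush.
- **Link in the tray:** the boss is near (542, -290) and the eye near (441, -296), inside the tray and parallel to the finished link.
- **Hammer:** the knob is back at its starting position in both fixed views.
- **Other parts:** the finished link looked undisturbed. The link without a pin and the loose items were not touched, though I did not measure them again at the end.
- **Cameras:** the three cameras disagreed on the press's sideways position by up to about 5 mm. I relied on the wrist camera, and the fit confirmed it.

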